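Clamp a soldering block in the crank vise

TASK

Set the larger, oblong charcoal soldering block flat and square in the pocket of the small vise, its length running from jaw to jaw, and let go of it. Then fit the loose crank all the way onto the square end of the vise's sloping screw and wind it clockwise until the screw comes to its stop and the jaw holds the block. Leave the crank on the screw, and leave the bench brush and the pliers where they lie.

Things in the scene. Friction and masses are not known exactly. Their poses are not given: they have to be found in the camera images.
- vise: Grey fixed bench vise, 240 mm long (x), 104 wide. Origin: on the bench under the clamped block's centre. x: from crank end (near the robot) to fixed jaw; z up. Fixed jaw face at x = +42.5 mm; jaws 54 mm above the bench. Crank-end housing: x = -175 to -88 mm, up to 84 mm high, its face slopes 25 deg, looking up and to -x; the screw stands square to that face
- pocket (a point): Middle of the pocket floor, 30 mm above the bench, under the clamped block's centre (85 mm length along x, 62 along y); axes as the vise. Side ledges: 6 mm above the floor, y = +-34 to +-45 mm, x = -30 to +40 mm. Fixed jaw at x = +42.5, open pad at -55 to -57.5 mm, so the block may be set down with its centre at about x = -6; the jaw pushes it home
- jaw_pad: The moving jaw's spring-backed steel pad, 64 x 21 mm; its origin lies at the height of the pocket floor, 10 mm behind its face, and moves along the vise's x as the screw is turned: origin 67.5 mm before the pocket's centre at screw 0 (face 57.5 mm before it), 1.4 mm nearer per rad
- screw (a joint): Turn of the vise screw, rad: grows clockwise as seen looking down on its square end (closing), from 0 (open) to a hard stop at 13.6. The pad meets the block at about 10.7; at the stop its spring (3 N/mm) presses 12 N. It turns stiffly (0.08 N m) and stays where left. Starts at 0 to 1.6: about two full turns are needed
- shaft_foot (a point): On the screw's axis, at the foot of its square end (top of the round collar). z runs out along the axis: 25 deg from vertical, leaning to the vise's -x; x and y are square to the flats and turn with the screw. Square end 14 x 14 mm, 20 mm long from here, tip chamfered 3 mm
- crank_mouth (a point): Loose steel crank, 0.26 kg, 81 mm long, 52 high, lying socket down. This point: middle of the mouth of its square socket, on the underside. x: from hub along the arm to the knob; z: out of the hub's top. Socket 15.6 mm square, 22 deep, flats along x and y, fits in any quarter turn; fully home the mouth rests on the collar and this point meets shaft_foot
- crank_hub (a point): On the crank hub's axis, 33 mm above the underside: solid square steel 28 x 28 mm, flats along the crank's x and y, from 21 to 47 mm above the underside. The arm is a flat bar 10 mm thick at the underside. Axes as crank_mouth
- crank_knob (a point): Middle of the crank's upright dark rubber knob, 55 mm along x from the hub's axis and 33 mm above the underside: 24 mm diameter, from 13.5 to 51.5 mm above the underside, parallel to the hub's axis; it spins freely on its pin, so it can be held firmly while it is led round. The crank has about 0.1 rad of play on the screw. Axes as crank_mouth
- block_mid (a point): Centre of the larger, oblong charcoal soldering block, 62 (x) x 85 (y) x 29 (z) mm, lying flat, 0.09 kg
- brush: Bystander: wooden bench brush, 202 mm, lying flat in front of the vise
- pliers: Bystander: bare steel pliers, 100 mm, lying flat, left of the vise's crank end
Things that resemble listed ones, but are neither listed nor needed, are in the scene too. What is shaped like the part that bears crank_mouth but yellow is not meant.

How it is judged (in metres and radians):
On the way, in this order (a step that is already met when the one before it is completed fails the run):
1. the block lies flat and square in the vise's pocket, released (x of block_mid in the frame of pocket between -0.018 and 0.005 m and y of block_mid in the frame of pocket between -0.005 and 0.005 m and z of block_mid in the frame of pocket below 0.0175 m and angle between the y axis of block_mid and the x axis of pocket, either way round below 0.12 rad and angle between block_mid's own z axis and vertical below 0.06 rad and contact force between the fingers and block below 0.3 N), for 0.2 s.
2. the crank is fully home on the square end, before it is wound (distance between crank_mouth and shaft_foot below 0.005 m and angle between the z axis of crank_mouth and the z axis of shaft_foot, either way round below 0.1 rad and value of joint screw below 5 rad), for 0.2 s.
At the end, for the whole second after the job is handed in: Screw within 1 rad of its stop (over 12.6 rad), pad pressing the block with over 3 N; block flat in the pocket (4 mm along, 5 mm across, 3 mm in height), square within 0.1 rad; crank at rest, fully on the square end (6 mm, 0.12 rad) (value of joint screw above 12.6 rad and contact force between jaw_pad and block above 3 N and x of block_mid in the frame of pocket between -0.004 and 0.004 m and y of block_mid in the frame of pocket between -0.005 and 0.005 m and z of block_mid in the frame of pocket below 0.0175 m and angle between the y axis of block_mid and the x axis of pocket, either way round below 0.1 rad and angle between block_mid's own z axis and vertical below 0.06 rad and distance between crank_mouth and shaft_foot below 0.006 m and angle between the z axis of crank_mouth and the z axis of shaft_foot, either way round below 0.12 rad and linear speed of crank below 0.02 m/s); the robot touches nothing.
It fails at once if the brush or pliers are pushed more than 30 mm (distance of any of brush, pliers from where it was at the start of the episode above 0.03 m).
It also fails if it takes over 72 s, if anything falls off the work surface, if the arm or the gripper's body presses on something with over 40 N, if the wrist force passes 120 N, or if a joint passes its speed limit or range.

ROBOT

A 6-joint arm with a two-finger parallel gripper is mounted at the origin on a cart in front of the work surface, level with it; the furniture and walls round the work are solid. World frame = base frame: x ahead of the robot, y to its left, z up, the work surface at z = 0. Lengths are in mm, angles in rad, forces in N, time in s.
With the tool pointing down it reaches from about 325 to 900 mm from the base axis. Payload 6.1 kg.
Tool frame: the origin (TCP) lies on the centre line of the jaws, within the pads' length; the fingertips stand 25 mm ahead of it and the grasp point (between the pads) lies 6 mm ahead of it; y points along the fingers, z is the direction in which the jaws open and shut, and the axes are right-handed (so a half turn about y gives the same grasp; the last joint's range is limited). The gripper opens to 87 mm and grips with 3 to 60 N. Pads are 19 mm wide; open, the fingers measure 117 mm over their backs; the gripper's body (75 mm by 190 mm) begins 51 mm behind the grasp point.
Start: joints at [1.109, 0.22, 1.526, -0, 1.395, -0.126], TCP at [205.951, 590.085, 247.538] pointing down, gripper open.
Joint ranges: [-2.98, 2.98], [-0.91, 2.08], [0.09, 2.57], [-1.24, 4.39], [0.2, 2.65], [-2.68, 2.68]. Speed limits (rad/s): [2.57, 2.57, 3.01, 3.14, 3.14, 3.14].

INTERFACE

Orientations are given as a rotation vector (axis times angle).
In Python, from station import * gives the robot as it stands.
- The arm moves only by the shell command python3 -m inch 'ROWS' [FORCE]. ROWS is JSON, a list of rows, each an object of numbers: "claw": the closure, from 0 (fully open) to 1 (shut); "dx", "dy", "dz": the shift along the tool's x, y, z scaled (see below); "twist": the turn about the tool's y scaled (see below). In form: [{"claw": .., "dx": .., "dy": .., "dz": .., "twist": ..}, ...]. A call has 1 to 5 rows; each row shifts and turns the commanded pose from where the row before left it, along the tool's axes as they then stand; what a row does not reach is not made up. The controller multiplies each number of a shift by 2.5 cm and each number of a turn by pi rad. A row lasts 1/8 s, in which the tool goes at most 62.5 mm and 10.7 degrees, less where a joint would pass 70% of its speed; a pose out of reach is approached as far as the arm can. A call with a number of a shift or a turn outside -1 to 1 is refused whole. A call with a gripper value outside its range is refused whole. The fingers move at their own pace and stop on an object; FORCE is the grip in N (left out, the last holds). Time passes only in rows, so rows that do not move let the fingers close. It gives the time, the measured TCP pose, the force and the opening at its end, in the units of the state.
- state(): the state, without advancing time (a new reading comes with each control period).
- read_camera(name): name is "scene" or "top"; returns (picture, depth): 384x512x3 uint8, red, green, blue; 384x512 float32, mm along the optical axis (not along the pixel's ray), 0 where there is no reading.
- calibration(name): a dict with "fx", "fy", "cx", "cy" (pixels), "view" (4x4, takes a point from world to camera coordinates). Camera axes: x right, y up, looking along -z (the intrinsics and any distortion apply to the point x, -y, -z); pixel columns grow to the right and rows downward; lengths in mm; the calibration is good to about 2 mm. A picture is of the moment at which its call begins. calibration takes no time and is no camera call.
- hand_in(): hands the job in, once; it reports no verdict.
The state is a dict: "time": time; "qpos": joint angles; "dq": joint speeds; "joint_torque": joint torques, N m; "ee_pos": TCP position; "orientation": TCP orientation; "wrist_force": force on the tool from outside, world axes, zero at the start; "wrist_torque": the same for the moment, N m; "opening": finger opening in mm.
Only numpy, scipy, OpenCV 4.12 (cv2) and the standard library are available. Lean on these libraries where they do the work, as an engineer would, in place of code of your own. Each camera call takes 0.05 s, during which the arm holds its last target.

## Working session

There is one attempt and no reset: what is moved stays moved. The work goes in short steps, Python scripts to look and compute and a shell command to move; the robot and the scene stay as the last step left them, time stands still between calls to the robot, and variables do not carry over. Pictures are saved under pics/ and viewed, and the job is handed in when it is done.

```bash
ls; mkdir -p pics; python3 - <<'E'
from station import *
import cv2,numpy as np
for n in("scene","top"):
    p,d=read_camera(n); cv2.imwrite(f"pics/{n}0.png",p[:,:,::-1]); np.savez(f"{n}0.npz",p=p,d=d)
    c=calibration(n); print(n,{k:(np.round(v,3).tolist() if not isinstance(v,float) else v) for k,v in c.items()})
print(state())
E
```

```text
pics
scene {'fx': 391.3059886482671, 'fy': 391.3059886482671, 'cx': 257.86430565789067, 'cy': 186.4213790796329, 'view': [[0.723, -0.69, 0.016, -379.541], [0.409, 0.446, 0.796, -262.249], [-0.556, -0.569, 0.605, -701.452], [0.0, 0.0, 0.0, 1.0]]}
top {'fx': 373.74607488341195, 'fy': 373.74607488341195, 'cx': 254.1413812125445, 'cy': 191.46780997962387, 'view': [[0.097, -0.995, 0.007, -82.524], [0.97, 0.096, 0.222, -520.163], [-0.222, -0.015, 0.975, -823.885], [0.0, 0.0, 0.0, 1.0]]}
{'time': 0.1, 'qpos': array([ 1.10889829e+00,  2.21176647e-01,  1.52752633e+00,  1.28188209e-05,
        1.39467220e+00, -1.26108569e-01]), 'dq': array([-0.00151538, -0.00165678, -0.00185297,  0.00149927, -0.00050212,
       -0.0023671 ]), 'joint_torque': array([ 1.68518185e-03, -4.95939982e+01, -3.88521373e+01,  7.01284641e-02,
        5.14954620e-02, -8.34558875e-07]), 'ee_pos': array([205.71722606, 589.62171683, 246.51271038]), 'orientation': array([-1.55639251,  0.26398458, -0.26315082]), 'wrist_force': array([ 0.51274536, -0.07802674, -0.07904369]), 'wrist_torque': array([ 0.0208732 ,  0.00812723, -0.00759425]), 'opening': 87.19218791211787}
```

View pics/scene0.png

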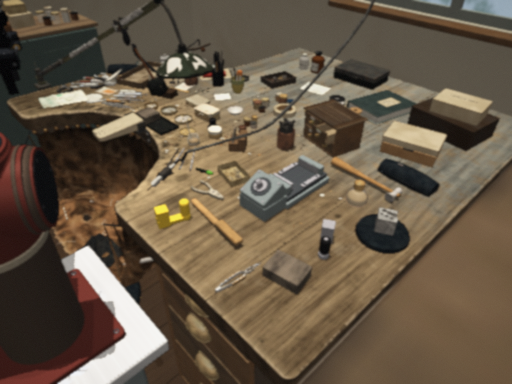

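View pics/top0.png

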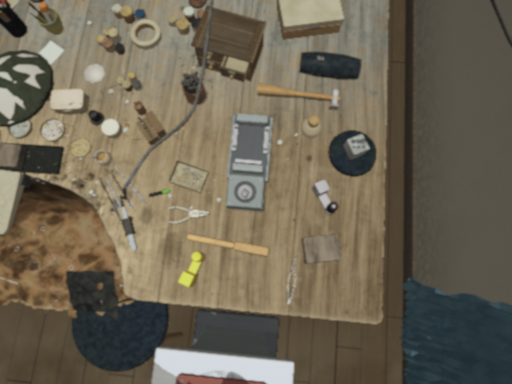

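```bash
python3 - <<'E'
import cv2,numpy as np
a=cv2.imread('pics/top0.png');b=cv2.imread('pics/scene0.png')
c1=cv2.resize(a[100:310,160:390],None,fx=3.3,fy=2.8*1.0,interpolation=cv2.INTER_CUBIC)
c1=cv2.resize(a[105:305,170:390],(792,600*720//720),interpolation=cv2.INTER_CUBIC)
cv2.imwrite('pics/topc.png',c1[:600])
c2=cv2.resize(b[145:300,200:420],None,fx=3.6,fy=3.6,interpolation=cv2.INTER_CUBIC);cv2.imwrite('pics/scenec.png',c2)
E
```

```text
(no output)
```

View pics/topc.png

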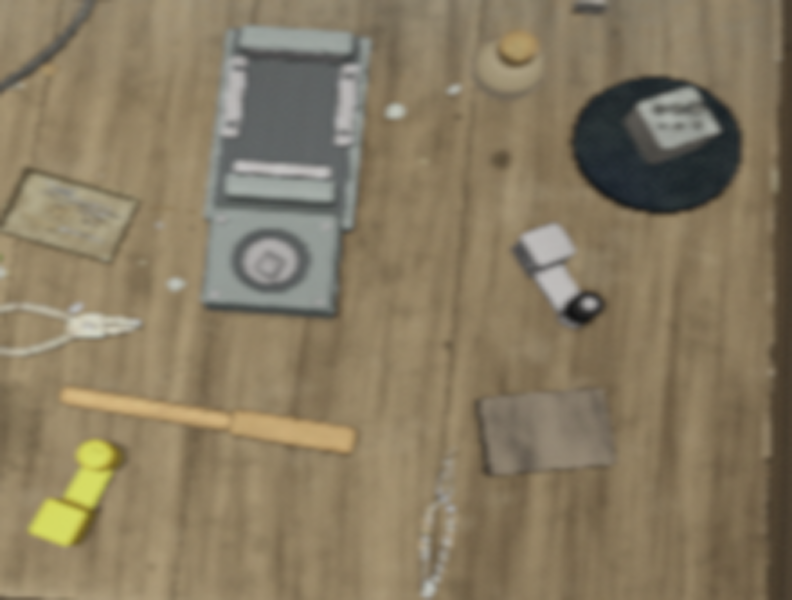

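View pics/scenec.png

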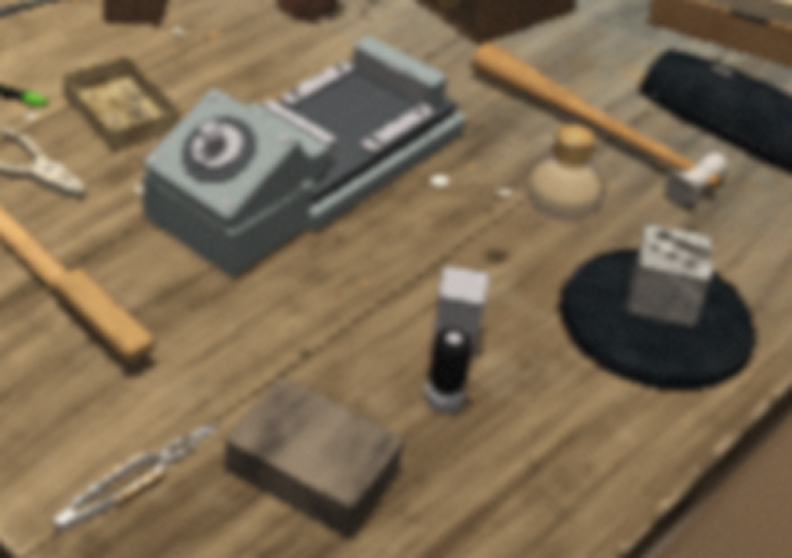

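Candidates: block – the brown-grey oblong slab at top px (322,248); the lookalike is the small dapping cube on the dark disc (357,147). Crank – grey steel with a dark knob at (325,195); the yellow lookalike at (190,270) is excluded. The crops confirm these choices. The vise is at (248,165), the brush at (228,244) and the pliers at (188,214). Next I measure them.

```bash
cat > h.py <<'E'
import numpy as np,cv2
from station import *
def cloud(n,d):
    c=calibration(n);V=np.array(c['view']);v,u=np.mgrid[:d.shape[0],:d.shape[1]]
    P=np.stack([(u-c['cx'])/c['fx']*d,-(v-c['cy'])/c['fy']*d,-d],-1)
    W=(P-V[:3,3])@V[:3,:3]
    W[d<=0]=np.nan
    return W
def proj(n,X):
    c=calibration(n);V=np.array(c['view']);p=np.asarray(X)@V[:3,:3].T+V[:3,3]
    return np.stack([c['cx']+c['fx']*p[...,0]/-p[...,2],c['cy']-c['fy']*p[...,1]/-p[...,2]],-1)
E
python3 - <<'E'
from h import *
for n in('scene','top'):
    z=np.load(n+'0.npz');W=cloud(n,z['d'])
    # table plane check
    if n=='top':
        for (u,v) in[(322,248),(310,248),(335,248),(322,240),(322,257),(322,187),(332,208),(300,270),(300,170),(245,225),(248,160),(245,192),(250,122)]:
            print(u,v,np.round(W[v-1:v+2,u-1:u+2].reshape(-1,3).mean(0),1))
    m=np.isfinite(W[...,0])&(W[...,0]>300)&(W[...,0]<900)&(W[...,1]>-300)&(W[...,1]<200)
    h,e=np.histogram(W[m][:,2],bins=np.arange(-15,110,2));print(n,dict(zip(e[:-1].tolist(),h.tolist())))
E
```

```text
scene {-15: 0, -13: 0, -11: 0, -9: 0, -7: 16, -5: 1355, -3: 11233, -1: 8317, 1: 855, 3: 371, 5: 403, 7: 439, 9: 426, 11: 542, 13: 626, 15: 676, 17: 447, 19: 426, 21: 440, 23: 280, 25: 651, 27: 980, 29: 464, 31: 226, 33: 255, 35: 225, 37: 175, 39: 129, 41: 117, 43: 163, 45: 198, 47: 169, 49: 198, 51: 253, 53: 264, 55: 165, 57: 240, 59: 181, 61: 126, 63: 96, 65: 93, 67: 116, 69: 105, 71: 100, 73: 88, 75: 138, 77: 117, 79: 113, 81: 87, 83: 57, 85: 54, 87: 69, 89: 60, 91: 38, 93: 20, 95: 9, 97: 21, 99: 41, 101: 223, 103: 200, 105: 14, 107: 4}
322 248 [ 411.9 -203.8   28.5]
310 248 [ 409.2 -175.6   28.5]
335 248 [ 415.  -234.6   28.3]
322 240 [ 430.8 -202.9   28. ]
322 257 [ 391.  -205.2   27.5]
322 187 [ 555.8 -192.5   45.9]
332 208 [ 505.7 -217.9   51.7]
300 270 [ 356.9 -159.2   -0.5]
300 170 [ 6.068e+02 -1.416e+02 -1.000e-01]
245 225 [452.4 -16.   -0.8]
248 160 [nan nan nan]
245 192 [514.9 -11.2  92. ]
250 122 [704.2  -3.4  48.1]
top {-15: 0, -13: 0, -11: 2, -9: 6, -7: 67, -5: 1378, -3: 8779, -1: 14795, 1: 7002, 3: 1065, 5: 243, 7: 320, 9: 373, 11: 432, 13: 555, 15: 646, 17: 591, 19: 401, 21: 385, 23: 311, 25: 369, 27: 880, 29: 995, 31: 434, 33: 253, 35: 244, 37: 156, 39: 103, 41: 70, 43: 96, 45: 198, 47: 171, 49: 169, 51: 329, 53: 457, 55: 276, 57: 205, 59: 259, 61: 161, 63: 108, 65: 123, 67: 101, 69: 114, 71: 103, 73: 133, 75: 154, 77: 157, 79: 170, 81: 145, 83: 86, 85: 61, 87: 64, 89: 94, 91: 66, 93: 22, 95: 7, 97: 17, 99: 48, 101: 209, 103: 569, 105: 314, 107: 35}
```

```bash
python3 - <<'E'
from h import *
D={n:np.load(n+'0.npz') for n in('scene','top')}
C={n:cloud(n,D[n]['d']) for n in D}
# block
for n in C:
    W=C[n];P=W[np.isfinite(W[...,0])]
    P=P[(P[:,0]>350)&(P[:,0]<470)&(P[:,1]>-270)&(P[:,1]<-140)&(P[:,2]>20)&(P[:,2]<36)].astype(np.float32)
    print(n,len(P),'block rect',cv2.minAreaRect(P[:,:2]),'ctr',P.mean(0),P[:,2].std())
    P=W[np.isfinite(W[...,0])]
    P=P[(P[:,0]>470)&(P[:,0]<600)&(P[:,1]>-250)&(P[:,1]<-150)]
    for lo,hi in((5,20),(20,42),(42,60)):
        Q=P[(P[:,2]>lo)&(P[:,2]<hi)];print('crank',n,lo,len(Q),Q.mean(0))
    H=np.zeros((260,200),np.uint8)
    A=W[np.isfinite(W[...,0])];ix=((780-A[:,0])/1.5).astype(int);iy=((110-A[:,1])/1.5).astype(int)
    k=(ix>=0)&(ix<260)&(iy>=0)&(iy<200);H[ix[k],iy[k]]=np.clip(A[k,2]*2.4+20,1,255)
    cv2.imwrite(f'pics/h_{n}.png',cv2.resize(cv2.applyColorMap(H,cv2.COLORMAP_JET),None,fx=2.2,fy=2.2,interpolation=cv2.INTER_NEAREST))
E
python3 -c "
import cv2,numpy as np
a=cv2.imread('pics/h_scene.png');b=cv2.imread('pics/h_top.png');c=np.hstack([a,b])[:, :];cv2.imwrite('pics/hh.png',cv2.resize(c,(800,520)))"
```

```text
Traceback (most recent call last):
cv2.error: OpenCV(4.12.0) /io/opencv/modules/imgproc/src/convhull.cpp:143: error: (-215:Assertion failed) total >= 0 && (depth == CV_32F || depth == CV_32S) in function 'convexHull'

[ WARN:0@0.025] global loadsave.cpp:275 findDecoder imread_('pics/h_scene.png'): can't open/read file: check file path/integrity
[ WARN:0@0.025] global loadsave.cpp:275 findDecoder imread_('pics/h_top.png'): can't open/read file: check file path/integrity
Traceback (most recent call last):
IndexError: too many indices for array: array is 1-dimensional, but 2 were indexed
```

```bash
python3 - <<'E'
from h import *
D={n:np.load(n+'0.npz') for n in('scene','top')}
C={n:cloud(n,D[n]['d']) for n in D}
hs=[]
for n in C:
    W=C[n];A=W[np.isfinite(W[...,0])]
    P=A[(A[:,0]>350)&(A[:,0]<470)&(A[:,1]>-270)&(A[:,1]<-140)&(A[:,2]>20)&(A[:,2]<36)]
    print(n,len(P),'block rect',cv2.minAreaRect(np.ascontiguousarray(P[:,:2],dtype=np.float32)),'ctr',P.mean(0),P[:,2].std())
    P=A[(A[:,0]>470)&(A[:,0]<600)&(A[:,1]>-250)&(A[:,1]<-150)]
    for lo,hi in((5,20),(20,42),(42,60)):
        Q=P[(P[:,2]>lo)&(P[:,2]<hi)];print('crank',n,lo,len(Q),Q.mean(0))
    H=np.zeros((230,200),np.uint8)
    ix=((780-A[:,0])/1.5).astype(int);iy=((110-A[:,1])/1.5).astype(int)
    k=(ix>=0)&(ix<230)&(iy>=0)&(iy<200);H[ix[k],iy[k]]=np.clip(A[k,2]*2.4+20,1,255)
    hs.append(cv2.resize(cv2.applyColorMap(H,cv2.COLORMAP_JET),(400,460),interpolation=cv2.INTER_NEAREST))
cv2.imwrite('pics/hh.png',np.hstack(hs))
E
```

```text
scene 1028 block rect ((411.6071472167969, -203.31011962890625), (62.3690071105957, 84.94462585449219), 10.842698097229004) ctr [ 408.92949136 -205.97782671   26.90228456] 1.6992311152994926
crank scene 5 72 [ 515.65410132 -217.81527015   12.29461191]
crank scene 20 174 [ 526.78841282 -211.00302709   31.14410732]
crank scene 42 203 [ 535.33745062 -205.15299785   46.96513631]
top 926 block rect ((411.8240966796875, -204.3153839111328), (61.252105712890625, 84.58829498291016), 11.093936920166016) ctr [ 411.25077065 -203.72140048   28.23439349] 1.691686456490967
crank top 5 140 [ 533.83671576 -203.99758854   10.07265099]
crank top 20 56 [ 532.50960057 -197.027682     31.26849161]
crank top 42 215 [ 539.8122666  -202.55880339   48.00688856]
```

View pics/hh.png

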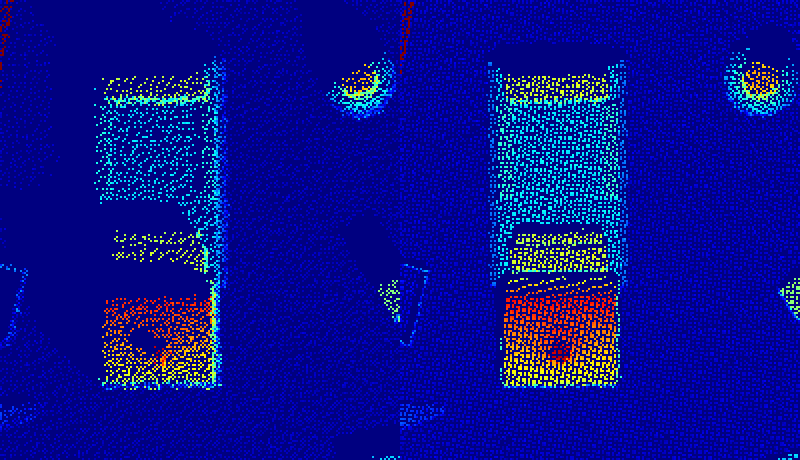

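```bash
python3 - <<'E'
from h import *
D={n:np.load(n+'0.npz') for n in('scene','top')}
for n in D:
    W=cloud(n,D[n]['d']);A=W[np.isfinite(W[...,0])]
    P=A[(A[:,0]>470)&(A[:,0]<580)&(abs(A[:,1]+13)<60)&(A[:,2]>45)]
    # ransac-ish plane
    best=None
    Q=P
    for it in range(6):
        c=Q.mean(0);nn=np.linalg.svd(Q-c,full_matrices=False)[2][2];nn*=np.sign(nn[2]);Q=P[abs((P-c)@nn)<(8,5,3,3,3,3)[it]]
    print(n,len(Q),'slope n',nn,'tilt',np.degrees(np.arccos(nn[2])),'yaw',np.degrees(np.arctan2(-nn[1],-nn[0])),'c',c, (nn@c))
    print(' rect',cv2.minAreaRect(np.ascontiguousarray(Q[:,:2],dtype=np.float32)),'z',np.percentile(Q[:,2],[1,99]))
    S=P[(P-c)@nn>8];print(' shaft pts',len(S),S.mean(0) if len(S) else '', S.max(0) if len(S) else '')
    for nm,x0,x1,z0,z1 in(('fixed',690,740,48,60),('mov',560,620,48,60),('floor',600,690,22,34),('ledge',600,690,33,42)):
        P2=A[(A[:,0]>x0)&(A[:,0]<x1)&(abs(A[:,1]+8)<58)&(A[:,2]>z0)&(A[:,2]<z1)]
        if len(P2)>5:print(' ',nm,len(P2),cv2.minAreaRect(np.ascontiguousarray(P2[:,:2],dtype=np.float32)),P2.mean(0))
E
python3 - <<'E'
import cv2
a=cv2.imread('pics/top0.png');cv2.imwrite('pics/v1.png',cv2.resize(a[108:214,220:280],(453,800//1*600//600),interpolation=cv2.INTER_CUBIC)[:,:])
cv2.imwrite('pics/v1.png',cv2.resize(a[110:212,222:278],None,fx=5.8,fy=5.8,interpolation=cv2.INTER_CUBIC))
E
```

```text
scene 668 slope n [-0.42273087 -0.00481113  0.9062425 ] tilt 25.008849877442007 yaw 0.65205864810957 c [520.36703209 -13.47202187  66.06856681] -160.03624825650215
 rect ((521.8505249023438, -9.713809967041016), (68.6320571899414, 84.28707885742188), 0.20864549279212952) z [49.44080794 81.956711  ]
 shaft pts 53 [512.34489965 -13.02280328  83.569351  ] [530.08450485  -4.97802711  92.16938379]
  fixed 144 ((712.1737060546875, -7.457275390625), (22.397830963134766, 78.48058319091797), 3.9002912044525146) [711.75831727  -9.45176568  51.95107128]
  mov 142 ((591.9542846679688, -17.23566436767578), (83.05622100830078, 38.94748306274414), 71.2232666015625) [591.21900383 -16.63885597  52.25465108]
  floor 507 ((645.458740234375, -8.431781768798828), (93.3559341430664, 89.52898406982422), 89.21890258789062) [651.99977928 -15.73365689  29.00992796]
  ledge 119 ((645.7664184570312, -7.575416564941406), (91.65199279785156, 88.73029327392578), 89.39087677001953) [657.67609889 -10.18037199  34.81359982]
top 856 slope n [-0.42416845 -0.00558672  0.90556608] tilt 25.100367769871507 yaw 0.7545989513
[... 212 characters left out ...]
 pts 52 [515.19579493 -10.58845278  87.81875617] [533.52388597   1.57864242  93.64657802]
  fixed 248 ((713.482177734375, -7.4480743408203125), (20.837854385375977, 76.2939453125), 0.7082993388175964) [712.5999118   -7.60952254  53.27974092]
  mov 346 ((586.47802734375, -9.751689910888672), (37.63643264770508, 76.8757553100586), 0.3402455747127533) [587.72610981  -9.19581604  53.49795835]
  floor 944 ((645.3863525390625, -8.70206069946289), (89.42508697509766, 91.80143737792969), 0.7957214117050171) [646.95938661  -9.0683719   29.97466221]
  ledge 215 ((647.8438110351562, -8.678241729736328), (84.80198669433594, 89.71127319335938), 0.3611140251159668) [658.12222184  -7.88300077  35.67887056]
```

View pics/v1.png

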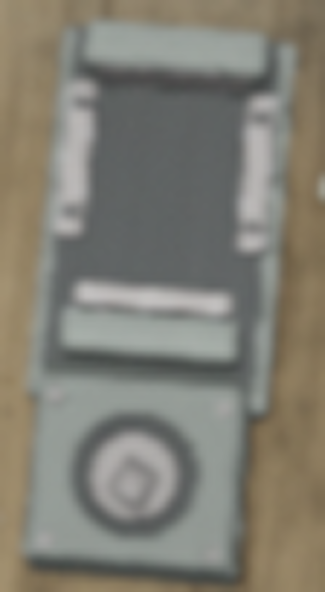

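```bash
cat >> h.py <<'E'
from scipy.spatial.transform import Rotation as Ro
def goto(x,y,z,yaw=None,s=None):
    """report shift needed in tool units; yaw = desired azimuth(deg) of tool z (mod 180)"""
    s=s or state();R=Ro.from_rotvec(s['orientation']).as_matrix();d=np.array([x,y,z])-s['ee_pos']
    az=np.degrees(np.arctan2(R[1,2],R[0,2]))
    out=''
    if yaw is not None:
        e=(yaw-az+90)%180-90   # about world +z; tool y is down so twist=-e
        out=f' twist {-np.radians(e)/np.pi:.4f} (deg world {e:.2f})'
        th=-np.radians(e);c,sn=np.cos(th),np.sin(th)
        R2=R@Ro.from_rotvec([0,th,0]).as_matrix()
        out+=f' | after twist d {np.round(R2.T@d/25,3)}'
    print('t',round(s['time'],2),'pos',np.round(s['ee_pos'],1),'az_z',round(az,2),'ty',np.round(R[:,1],3),'q6',round(s['qpos'][5],3),'open',round(s['opening'],1),'F',np.round(s['wrist_force'],1))
    print(' now d/25',np.round(R.T@d/25,3),out)
E
python3 - <<'E'
from h import *
goto(411.7,-203.8,150,11)
goto(411.7,-203.8,150,101)
D=np.load('top0.npz');W=cloud('top',D['d'])
# collar ring: print crops
a=cv2.imread('pics/top0.png');b=cv2.imread('pics/scene0.png')
A=cv2.resize(a[176:210,225:267],None,fx=9,fy=9,interpolation=cv2.INTER_CUBIC)
B=cv2.resize(b[165:210,240:285],None,fx=9,fy=9,interpolation=cv2.INTER_CUBIC)
H=max(A.shape[0],B.shape[0]);o=np.zeros((H,A.shape[1]+B.shape[1],3),np.uint8);o[:A.shape[0],:A.shape[1]]=A;o[:B.shape[0],A.shape[1]:]=B
cv2.imwrite('pics/shaft.png',o);print(o.shape,A.shape)
E
```

```text
t 0.1 pos [205.7 589.6 246.5] az_z 70.76 ty [-0.001 -0.002 -1.   ] q6 -0.126 open 87.2 F [ 0.5 -0.1 -0.1]
 now d/25 [ 18.238   3.904 -27.243]  twist 0.3320 (deg world -59.76) | after twist d [32.72   3.904  2.037]
t 0.1 pos [205.7 589.6 246.5] az_z 70.76 ty [-0.001 -0.002 -1.   ] q6 -0.126 open 87.2 F [ 0.5 -0.1 -0.1]
 now d/25 [ 18.238   3.904 -27.243]  twist -0.1680 (deg world 30.24) | after twist d [  2.037   3.904 -32.72 ]
(405, 783, 3) (306, 378, 3)
```

View pics/shaft.png

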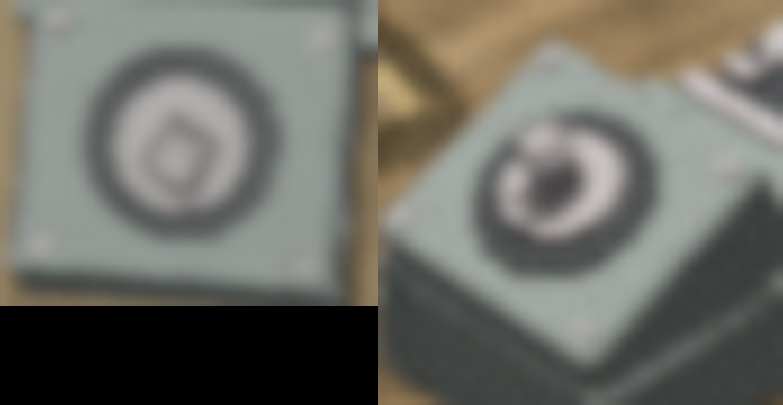

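```bash
python3 - <<'E'
from h import *
def ray(n,u,v):
    c=calibration(n);V=np.array(c['view']);R=V[:3,:3];o=-R.T@V[:3,3];d=R.T@np.array([(u-c['cx'])/c['fx'],-(v-c['cy'])/c['fy'],-1]);return o,d
N={'top':np.array([-.42417,-.00559,.90557]),'scene':np.array([-.42273,-.0048,.90624])};K={'top':-159.84,'scene':-160.04}
n0=np.array([-np.sin(np.radians(25))*np.cos(.0125),-np.sin(np.radians(25))*np.sin(.0125),np.cos(np.radians(25))])
for n,r,t in(('top',(244.8,191.4),(244.4,193.1)),('scene',(260.4,186.2),(258.1,179.8))):
    o,d=ray(n,*r);k=(K[n]-N[n]@o)/(N[n]@d);p=o+k*d;print(n,'ring on plane',p)
    d_=np.load(n+'0.npz')['d'];W=cloud(n,d_);u,v=np.round(t).astype(int)
    print(' depth tip 3x3\n',np.round(W[v-1:v+2,u-1:u+2].reshape(-1,3),1))
    o,d=ray(n,*t)
    for h in(20,24,26,28,30): 
        q=p+n0*h; print(h,q, proj(n,q))
o1,d1=ray('top',244.4,193.1);o2,d2=ray('scene',258.1,179.8)
s=np.linalg.lstsq(np.stack([d1,-d2],1),o2-o1,rcond=None)[0];print(o1+s[0]*d1,o2+s[1]*d2)
E
```

```text
top ring on plane [521.7099165   -9.58145349  67.8027485 ]
 depth tip 3x3
 [[515.   -6.5  89.4]
 [514.7  -8.9  92.1]
 [514.7 -11.2  92.9]
 [512.4  -6.8  90.9]
 [512.2  -9.2  92.7]
 [512.6 -11.4  91.9]
 [510.2  -7.1  90.3]
 [510.6  -9.3  89.3]
 [510.2 -11.7  92.4]]
20 [513.2582116   -9.68710531  85.92890424] [244.32649    193.22838272]
24 [511.56787062  -9.70823567  89.55413539] [244.22917416 193.60415218]
26 [510.72270013  -9.71880085  91.36675096] [244.18017972 193.79333634]
28 [509.87752964  -9.72936603  93.17936654] [244.13095886 193.98339478]
30 [509.03235915  -9.73993121  94.99198211] [244.08151    194.17433359]
scene ring on plane [522.52862334  -9.63563934  67.09290461]
 depth tip 3x3
 [[513.   -7.2  92. ]
 [515.1  -8.4  91.7]
 [517.3  -9.5  91.2]
 [512.4  -7.9  89.8]
 [513.6 -10.   90.3]
 [513.6 -13.4  92.2]
 [509.8 -10.7  89.7]
 [511.6 -12.2  89.6]
 [512.4 -14.7  90.5]]
20 [514.07691844  -9.74129116  85.21906035] [258.02072494 181.6020621 ]
24 [512.38657746  -9.76242152  88.8442915 ] [257.53518024 180.66374924]
26 [511.54140697  -9.7729867   90.65690708] [257.29116991 180.19220043]
28 [510.69623648  -9.78355188  92.46952265] [257.04632864 179.71904583]
30 [509.85106599  -9.79411706  94.28213822] [256.80065219 179.24427723]
[512.38713101 -10.04686049  91.31278504] [513.256206   -10.7291179   91.47599085]
```

```bash
python3 -m inch '[{"dx":0.7,"dz":-1,"twist":0.0475},{"dx":0.8,"dz":-1,"twist":0.0475},{"dx":0.9,"dz":-0.9,"twist":0.0475},{"dx":1,"dz":-0.8,"twist":0.0475},{"dx":1,"dz":-0.6,"twist":0.0475}]'; python3 -c "
from h import *
goto(411.7,-203.8,150,11)"
```

```text
t 0.1 pos [205.7 589.6 246.5] az_z 70.76 ty [-0.001 -0.002 -1.   ] q6 -0.126 open 87.2 F [ 0.5 -0.1 -0.1]
 now d/25 [ 18.238   3.904 -27.243]  twist 0.3320 (deg world -59.76) | after twist d [32.72   3.904  2.037]invalid input
```

```bash
python3 -m inch '[{"claw":0,"dx":0.7,"dy":0,"dz":-1,"twist":0.0475},{"claw":0,"dx":0.8,"dy":0,"dz":-1,"twist":0.0475},{"claw":0,"dx":0.9,"dy":0,"dz":-0.9,"twist":0.0475},{"claw":0,"dx":1,"dy":0,"dz":-0.8,"twist":0.0475},{"claw":0,"dx":1,"dy":0,"dz":-0.6,"twist":0.0475}]'; python3 -c "
from h import *
goto(411.7,-203.8,150,11)"
```

```text
time: 0.72
ee_pos: [231.4, 435.7, 247.1]
orientation: [-1.401, 0.846, -0.846]
wrist_force: [1.1, -0.4, 0.6]
opening: 87.0
t 0.72 pos [231.4 435.7 247.1] az_z 27.73 ty [-0.    -0.001 -1.   ] q6 0.439 open 87.0 F [ 1.1 -0.4  0.6]
 now d/25 [25.997  3.898 -5.513]  twist 0.0929 (deg world -16.73) | after twist d [26.483  3.898  2.202]
```

```bash
python3 -m inch '[{"claw":0,"dx":1,"dy":0,"dz":-0.2,"twist":0.045},{"claw":0,"dx":1,"dy":0,"dz":0.1,"twist":0.045},{"claw":0,"dx":1,"dy":0,"dz":0.1,"twist":0},{"claw":0,"dx":1,"dy":0,"dz":0.1,"twist":0},{"claw":0,"dx":1,"dy":0,"dz":0.1,"twist":0}]';python3 -m inch '[{"claw":0,"dx":1,"dy":0,"dz":0.1,"twist":0},{"claw":0,"dx":1,"dy":0,"dz":0.1,"twist":0},{"claw":0,"dx":1,"dy":0,"dz":0.1,"twist":0},{"claw":0,"dx":1,"dy":0,"dz":0.1,"twist":0},{"claw":0,"dx":1,"dy":0,"dz":0.1,"twist":0}]'; python3 -c "
from h import *
goto(411.7,-203.8,150,11)"
```

```text
time: 1.35
ee_pos: [272.3, 317.1, 247.1]
orientation: [-1.3, 1.056, -1.056]
wrist_force: [-0.1, -0.6, 0.3]
opening: 86.8
time: 1.98
ee_pos: [310.1, 197.4, 247.2]
orientation: [-1.3, 1.056, -1.056]
wrist_force: [-0.0, -1.0, 0.1]
opening: 87.2
t 1.98 pos [310.1 197.4 247.2] az_z 11.82 ty [-0. -0. -1.] q6 0.145 open 87.2 F [-0.  -1.   0.1]
 now d/25 [16.539  3.89   0.692]  twist 0.0045 (deg world -0.82) | after twist d [16.528  3.89   0.928]
```

```bash
python3 -m inch '[{"claw":0,"dx":1,"dy":0,"dz":0.1,"twist":0},{"claw":0,"dx":1,"dy":0,"dz":0.1,"twist":0},{"claw":0,"dx":1,"dy":0.2,"dz":0.1,"twist":0},{"claw":0,"dx":1,"dy":0.4,"dz":0.1,"twist":0},{"claw":0,"dx":1,"dy":0.6,"dz":0.1,"twist":0}]';python3 -m inch '[{"claw":0,"dx":1,"dy":0.6,"dz":0.1,"twist":0},{"claw":0,"dx":1,"dy":0.7,"dz":0.1,"twist":0},{"claw":0,"dx":1,"dy":0.7,"dz":0.1,"twist":0},{"claw":0,"dx":1,"dy":0.4,"dz":0,"twist":0}]'; python3 -c "
from h import *
goto(411.7,-203.8,150,11)"
```

```text
time: 2.6
ee_pos: [348.3, 77.6, 217.4]
orientation: [-1.299, 1.055, -1.056]
wrist_force: [0.5, 0.4, -0.4]
opening: 87.2
time: 3.1
ee_pos: [375.3, -18.5, 156.3]
orientation: [-1.3, 1.057, -1.055]
wrist_force: [0.3, -0.5, 0.9]
opening: 87.2
t 3.1 pos [375.3 -18.5 156.3] az_z 11.81 ty [-0.002  0.    -1.   ] q6 -0.466 open 87.2 F [ 0.3 -0.5  0.9]
 now d/25 [ 7.553  0.247 -0.089]  twist 0.0045 (deg world -0.81) | after twist d [7.553 0.247 0.017]
```

```bash
python3 -m inch '[{"claw":0,"dx":1,"dy":0,"dz":0,"twist":0.0045},{"claw":0,"dx":1,"dy":0,"dz":0,"twist":0},{"claw":0,"dx":1,"dy":0,"dz":0,"twist":0},{"claw":0,"dx":1,"dy":0.1,"dz":0,"twist":0},{"claw":0,"dx":1,"dy":0.1,"dz":0,"twist":0}]';python3 -m inch '[{"claw":0,"dx":1,"dy":0.2,"dz":0,"twist":0},{"claw":0,"dx":1,"dy":0.2,"dz":0,"twist":0},{"claw":0,"dx":0.5,"dy":0.3,"dz":0,"twist":0},{"claw":0,"dx":0,"dy":0.5,"dz":0,"twist":0},{"claw":0,"dx":0,"dy":0,"dz":0,"twist":0}]'; python3 -c "
from h import *
goto(411.7,-203.8,33,11)"
```

```text
time: 3.72
ee_pos: [399.9, -141.2, 152.2]
orientation: [-1.294, 1.067, -1.066]
wrist_force: [-0.5, -0.1, -0.9]
opening: 87.3
time: 4.35
ee_pos: [410.7, -200.4, 120.8]
orientation: [-1.294, 1.07, -1.063]
wrist_force: [-0.5, 0.4, 0.4]
opening: 87.2
t 4.35 pos [ 410.7 -200.4  120.8] az_z 11.02 ty [-0.003  0.002 -1.   ] q6 -0.819 open 87.2 F [-0.5  0.4  0.4]
 now d/25 [0.151 3.51  0.022]  twist 0.0001 (deg world -0.02) | after twist d [0.151 3.51  0.022]
```

```bash
python3 -m inch '[{"claw":0,"dx":0.15,"dy":0.8,"dz":0,"twist":0},{"claw":0,"dx":0,"dy":1,"dz":0,"twist":0},{"claw":0,"dx":0,"dy":1,"dz":0,"twist":0},{"claw":0,"dx":0,"dy":0.7,"dz":0,"twist":0},{"claw":0,"dx":0,"dy":0,"dz":0,"twist":0}]'; python3 -c "
from h import *
goto(411.7,-203.8,33,11)
p,d=read_camera('scene');cv2.imwrite('pics/g1.png',cv2.resize(p[180:320,200:370,::-1],None,fx=4,fy=4))"
```

```text
time: 4.97
ee_pos: [411.5, -204.0, 33.9]
orientation: [-1.294, 1.069, -1.063]
wrist_force: [-0.3, 0.1, 0.8]
opening: 87.1
t 4.97 pos [ 411.5 -204.    33.9] az_z 11.05 ty [-0.003  0.002 -1.   ] q6 -0.825 open 87.1 F [-0.3  0.1  0.8]
 now d/25 [-0.006  0.035  0.008]  twist 0.0003 (deg world -0.05) | after twist d [-0.006  0.035  0.008]
```

View pics/g1.png

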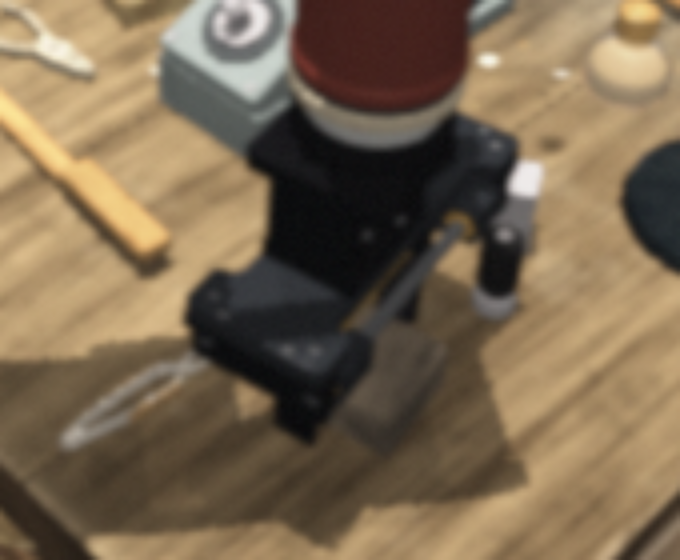

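The fingers straddle the block (at about crop 400,380). Closing.

```bash
python3 -m inch '[{"claw":1,"dx":0,"dy":0,"dz":0,"twist":0},{"claw":1,"dx":0,"dy":0,"dz":0,"twist":0},{"claw":1,"dx":0,"dy":0,"dz":0,"twist":0},{"claw":1,"dx":0,"dy":0,"dz":0,"twist":0}]' 15;  python3 -m inch '[{"claw":1,"dx":0,"dy":-0.5,"dz":0,"twist":0},{"claw":1,"dx":0,"dy":-1,"dz":0,"twist":0},{"claw":1,"dx":0,"dy":-1,"dz":0,"twist":0},{"claw":1,"dx":0,"dy":-1,"dz":0,"twist":0}]'; python3 -c "
from h import *
goto(653,-8.4,150,90.7)"
```

```text
time: 5.52
ee_pos: [412.9, -205.8, 35.5]
orientation: [-1.294, 1.066, -1.067]
wrist_force: [-1.6, 0.3, 3.8]
opening: 61.1
time: 6.02
ee_pos: [412.6, -205.5, 123.9]
orientation: [-1.294, 1.066, -1.067]
wrist_force: [-0.6, 0.5, -1.0]
opening: 61.4
t 6.03 pos [ 412.6 -205.5  123.9] az_z 11.0 ty [ 0. -0. -1.] q6 -0.825 open 61.4 F [-0.6  0.5 -1. ]
 now d/25 [-5.905 -1.043 10.944]  twist -0.4428 (deg world 79.70) | after twist d [ 9.712 -1.043  7.766]
```

```bash
python3 -m inch '[{"claw":1,"dx":0.2,"dy":-0.5,"dz":1,"twist":-0.044},{"claw":1,"dx":0.3,"dy":-0.5,"dz":1,"twist":-0.044},{"claw":1,"dx":0.4,"dy":-0.2,"dz":0.9,"twist":-0.044},{"claw":1,"dx":0.5,"dy":0,"dz":0.8,"twist":-0.044},{"claw":1,"dx":0.6,"dy":0,"dz":0.7,"twist":-0.044}]'; python3 -m inch '[{"claw":1,"dx":0.8,"dy":0,"dz":0.6,"twist":-0.044},{"claw":1,"dx":0.9,"dy":0,"dz":0.5,"twist":-0.044},{"claw":1,"dx":0.9,"dy":0,"dz":0.4,"twist":-0.044},{"claw":1,"dx":0.9,"dy":0,"dz":0.4,"twist":-0.044},{"claw":1,"dx":0.9,"dy":0,"dz":0.4,"twist":-0.044}]'; python3 -c "
from h import *
goto(654.5,-8.4,150,90.7)"
```

```text
time: 6.65
ee_pos: [536.2, -201.4, 153.3]
orientation: [-1.504, 0.534, -0.535]
wrist_force: [-0.5, -0.1, -1.4]
opening: 61.5
time: 7.28
ee_pos: [659.3, -193.1, 153.0]
orientation: [-1.571, -0.006, 0.006]
wrist_force: [0.0, -0.4, -0.8]
opening: 61.4
t 7.28 pos [ 659.3 -193.1  153. ] az_z 90.44 ty [-0.  0. -1.] q6 -1.978 open 61.4 F [ 0.  -0.4 -0.8]
 now d/25 [-0.137  0.119  7.389]  twist -0.0015 (deg world 0.26) | after twist d [-0.103  0.119  7.39 ]
```

```bash
python3 -m inch '[{"claw":1,"dx":0,"dy":0,"dz":1,"twist":-0.0015},{"claw":1,"dx":0,"dy":0,"dz":1,"twist":0},{"claw":1,"dx":0,"dy":0,"dz":1,"twist":0},{"claw":1,"dx":0,"dy":0,"dz":1,"twist":0},{"claw":1,"dx":-0.1,"dy":0,"dz":1,"twist":0}]'; python3 -m inch '[{"claw":1,"dx":0,"dy":0.4,"dz":1,"twist":0},{"claw":1,"dx":0,"dy":0.8,"dz":0.9,"twist":0},{"claw":1,"dx":0,"dy":0.4,"dz":0.5,"twist":0},{"claw":1,"dx":0,"dy":0,"dz":0,"twist":0}]'; python3 -c "
from h import *
goto(654.5,-8.4,65,90.7)
p,d=read_camera('scene');cv2.imwrite('pics/g2.png',cv2.resize(p[80:240,210:380,::-1],None,fx=4,fy=3.7))
p,d=read_camera('top');cv2.imwrite('pics/g3.png',cv2.resize(p[100:220,200:320,::-1],None,fx=5,fy=5))"
```

```text
time: 7.9
ee_pos: [655.1, -66.1, 152.8]
orientation: [-1.571, -0.007, 0.006]
wrist_force: [-0.5, 0.5, -0.3]
opening: 60.7
time: 8.4
ee_pos: [653.5, -7.0, 110.2]
orientation: [-1.57, -0.004, 0.01]
wrist_force: [-1.1, -1.3, -0.8]
opening: 61.1
t 8.4 pos [653.5  -7.  110.2] az_z 90.54 ty [-0.004  0.    -1.   ] q6 -1.711 open 61.1 F [-1.1 -1.3 -0.8]
 now d/25 [ 0.046  1.806 -0.056]  twist -0.0009 (deg world 0.16) | after twist d [ 0.046  1.806 -0.056]
```

View pics/g2.png

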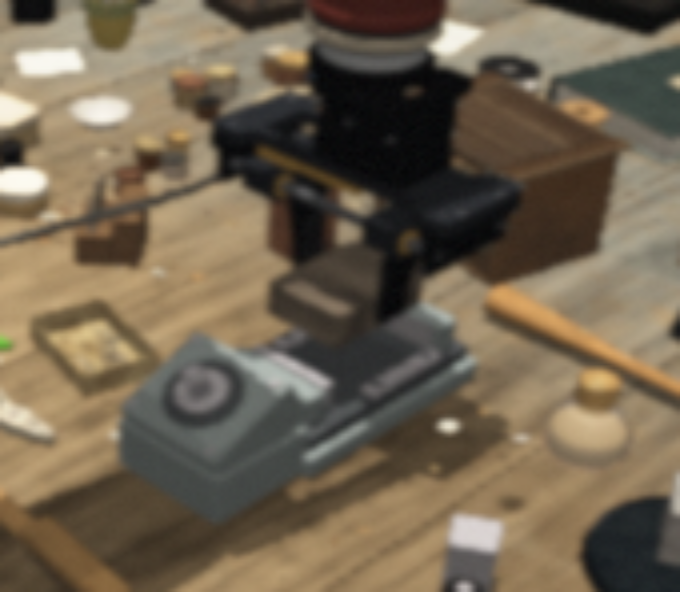

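View pics/g3.png

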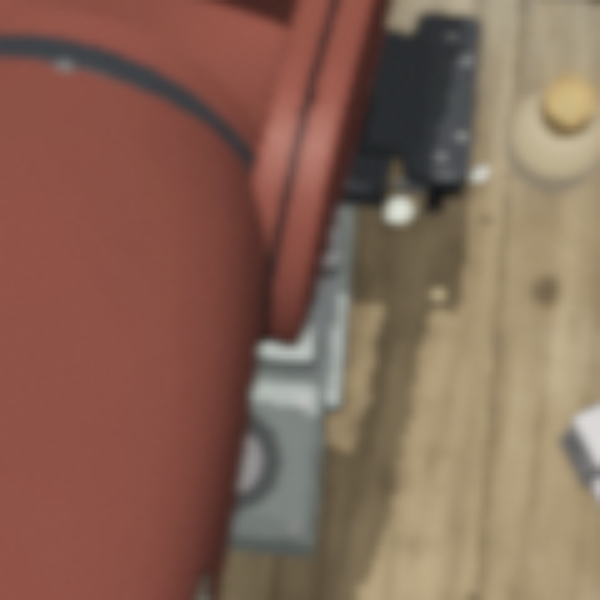

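```bash
python3 - <<'E'
from h import *
p,d=read_camera('scene');W=cloud('scene',d);A=W[np.isfinite(W[...,0])]
P=A[(A[:,0]>585)&(A[:,0]<720)&(abs(A[:,1]+8)<60)&(A[:,2]>60)&(A[:,2]<115)]
h,e=np.histogram(P[:,2],bins=np.arange(60,116,3));print(h)
for lo,hi in((72,98),(98,108)):
    Q=P[(P[:,2]>lo)&(P[:,2]<hi)&(P[:,0]<705)];print(len(Q),Q.min(0),Q.max(0),np.percentile(Q,[3,50,97],axis=0).round(1).tolist(),cv2.minAreaRect(np.ascontiguousarray(Q[:,:2],dtype=np.float32)))
F=P[(P[:,2]>76)&(P[:,2]<98)&(P[:,0]<620)]
print('front face',len(F),np.percentile(F,[1,5,50,95,99],axis=0).round(1).tolist()); print(np.polyfit(F[:,1],F[:,0],1))
s=state();print(s['ee_pos'])
E
```

```text
[  0   0   0   0   0  15  26  28  36  33  36  38  36  50 303  76  14  18]
239 [607.88387733 -50.2919439   75.77207186] [694.02602495  30.66569418  97.87633573] [[609.7, -47.0, 77.5], [613.3, -35.8, 88.4], [687.7, 17.8, 97.1]] ((638.1908569335938, -18.02562713623047), (68.9544677734375, 96.02639770507812), 35.158226013183594)
438 [608.68939639 -48.46737432  98.04225334] [693.21616147  30.42796702 107.96271591] [[611.0, -46.3, 99.4], [643.4, -6.2, 103.9], [688.1, 22.8, 106.2]] ((650.6566162109375, -8.960868835449219), (84.48640441894531, 78.89069366455078), 0.6273249983787537)
front face 136 [[608.4, -38.9, 77.1], [609.6, -38.0, 77.8], [611.8, -12.5, 87.4], [614.5, 17.4, 96.5], [617.5, 22.0, 97.2]]
[-3.29702728e-02  6.11413806e+02]
[655.31146448  -8.8913291  112.88174307]
```

```bash
python3 -m inch '[{"claw":1,"dx":0,"dy":0.6,"dz":0,"twist":-0.001},{"claw":1,"dx":0,"dy":0.6,"dz":0,"twist":0},{"claw":1,"dx":0,"dy":0.4,"dz":0,"twist":0},{"claw":1,"dx":0,"dy":0.15,"dz":0,"twist":0},{"claw":1,"dx":0,"dy":0,"dz":0,"twist":0}]'; python3 -c "
from h import *
goto(655,-8.4,65,90.7)"
```

```text
time: 9.18
ee_pos: [654.7, -8.1, 68.4]
orientation: [-1.571, -0.008, 0.009]
wrist_force: [-1.5, -0.3, -0.4]
opening: 61.2
t 9.18 pos [654.7  -8.1  68.4] az_z 90.65 ty [-0.001  0.    -1.   ] q6 -1.715 open 61.2 F [-1.5 -0.3 -0.4]
 now d/25 [ 0.012  0.135 -0.012]  twist -0.0003 (deg world 0.05) | after twist d [ 0.012  0.135 -0.012]
```

```bash
python3 -m inch '[{"claw":1,"dx":0,"dy":0.05,"dz":0,"twist":0},{"claw":1,"dx":0,"dy":0.05,"dz":0,"twist":0},{"claw":1,"dx":0,"dy":0,"dz":0,"twist":0}]'; python3 -c "
from h import *
goto(655,-8.4,65,90.7)
p,d=read_camera('scene');cv2.imwrite('pics/g4.png',cv2.resize(p[110:230,230:350,::-1],None,fx=5,fy=5))
W=cloud('scene',d);A=W[np.isfinite(W[...,0])]
Q=A[(A[:,0]>615)&(A[:,0]<690)&(abs(A[:,1]+8)<25)&(A[:,2]>45)&(A[:,2]<75)];h,e=np.histogram(Q[:,2],bins=np.arange(44,76,2));print(dict(zip(e.tolist(),h.tolist())))
goto(655,-8.4,65,90.7)
"
```

```text
time: 9.55
ee_pos: [654.9, -8.1, 66.5]
orientation: [-1.571, -0.009, 0.009]
wrist_force: [-0.5, -0.1, -1.3]
opening: 61.1
t 9.55 pos [654.9  -8.1  66.5] az_z 90.65 ty [ 0. -0. -1.] q6 -1.715 open 61.1 F [-0.5 -0.1 -1.3]
 now d/25 [ 0.003  0.059 -0.014]  twist -0.0003 (deg world 0.05) | after twist d [ 0.003  0.059 -0.014]
{44: 0, 46: 0, 48: 0, 50: 0, 52: 0, 54: 4, 56: 105, 58: 142, 60: 15, 62: 0, 64: 0, 66: 0, 68: 0, 70: 0, 72: 0}
t 9.6 pos [655.   -8.1  66.5] az_z 90.65 ty [ 0. -0. -1.] q6 -1.715 open 61.0 F [-0.6 -0.  -1.6]
 now d/25 [ 0.002  0.06  -0.013]  twist -0.0003 (deg world 0.05) | after twist d [ 0.002  0.06  -0.013]
```

View pics/g4.png

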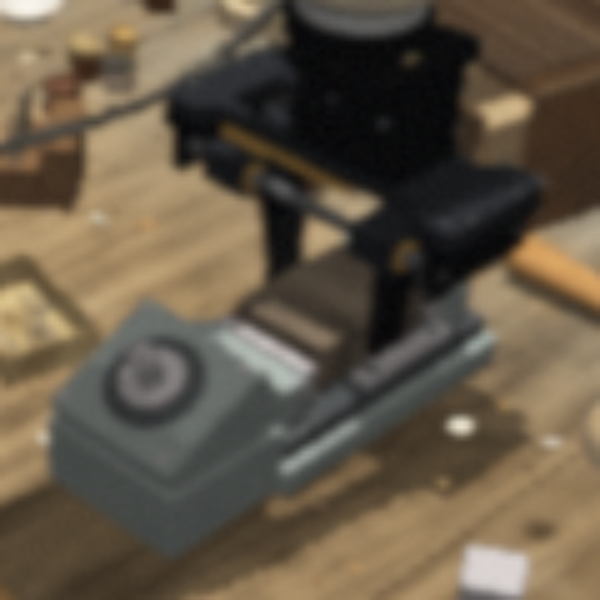

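```bash
python3 -m inch '[{"claw":1,"dx":0,"dy":0.04,"dz":0,"twist":0},{"claw":1,"dx":0,"dy":0,"dz":0,"twist":0}]'; python3 -m inch '[{"claw":0.1,"dx":0,"dy":0,"dz":0,"twist":0},{"claw":0.1,"dx":0,"dy":0,"dz":0,"twist":0},{"claw":0.1,"dx":0,"dy":0,"dz":0,"twist":0}]' ;python3 -m inch '[{"claw":0.1,"dx":0,"dy":-0.5,"dz":0,"twist":0},{"claw":0,"dx":0,"dy":-1,"dz":0,"twist":0},{"claw":0,"dx":0,"dy":-1,"dz":0,"twist":0},{"claw":0,"dx":0,"dy":-1,"dz":0,"twist":0}]'; python3 -c "
from h import *
goto(512.5,-9.9,150,115)"
```

```text
time: 9.85
ee_pos: [655.0, -8.1, 65.5]
orientation: [-1.571, -0.009, 0.009]
wrist_force: [0.1, -0.5, 0.2]
opening: 61.0
time: 10.22
ee_pos: [654.8, -8.1, 65.3]
orientation: [-1.571, -0.009, 0.009]
wrist_force: [-0.4, 0.5, 0.9]
opening: 76.6
time: 10.72
ee_pos: [655.1, -8.1, 154.7]
orientation: [-1.571, -0.01, 0.008]
wrist_force: [0.4, 0.0, 0.5]
opening: 86.9
t 10.72 pos [655.1  -8.1 154.7] az_z 90.65 ty [ 0.001 -0.    -1.   ] q6 -1.715 open 86.9 F [0.4 0.  0.5]
 now d/25 [-5.706  0.182 -0.007]  twist -0.1353 (deg world 24.35) | after twist d [-5.201  0.182  2.346]
```

```bash
python3 -m inch '[{"claw":0,"dx":-1,"dy":0,"dz":0,"twist":-0.045},{"claw":0,"dx":-1,"dy":0,"dz":0.3,"twist":-0.045},{"claw":0,"dx":-1,"dy":0,"dz":0.5,"twist":-0.045},{"claw":0,"dx":-1,"dy":0,"dz":0.5,"twist":0},{"claw":0,"dx":-1,"dy":0,"dz":0.5,"twist":0}]'; python3 -c "
from h import *
goto(514,-9.9,104,115)
p,d=read_camera('scene');cv2.imwrite('pics/g5.png',cv2.resize(p[110:230,230:350,::-1],None,fx=5,fy=5))
np.savez('scene1.npz',p=p,d=d)
W=cloud('scene',d);A=W[np.isfinite(W[...,0])]
Q=A[(A[:,0]>600)&(A[:,0]<700)&(abs(A[:,1]+8)<38)&(A[:,2]>45)&(A[:,2]<75)];h,e=np.histogram(Q[:,2],bins=np.arange(44,76,2));print(dict(zip(e.tolist(),h.tolist())))
Q=Q[Q[:,2]>54]
print(cv2.minAreaRect(np.ascontiguousarray(Q[:,:2],dtype=np.float32)))
c=Q.mean(0);print(np.linalg.svd(Q-c,full_matrices=False)[2][2])
"
```

```text
time: 11.35
ee_pos: [520.0, 1.6, 153.9]
orientation: [-1.544, -0.343, 0.341]
wrist_force: [-0.6, 0.1, -0.2]
opening: 87.2
t 11.35 pos [520.    1.6 153.9] az_z 114.96 ty [ 0.001 -0.    -1.   ] q6 -2.155 open 87.2 F [-0.6  0.1 -0.2]
 now d/25 [-0.414  1.994 -0.312]  twist -0.0002 (deg world 0.04) | after twist d [-0.415  1.994 -0.312]
{44: 9, 46: 20, 48: 33, 50: 40, 52: 33, 54: 58, 56: 275, 58: 109, 60: 2, 62: 0, 64: 0, 66: 0, 68: 0, 70: 0, 72: 0}
((648.3197021484375, -8.567798614501953), (92.95050811767578, 62.53925323486328), 1.9695990085601807)
[ 3.60318302e-03 -2.63968267e-04  9.99993474e-01]
```

View pics/g5.png

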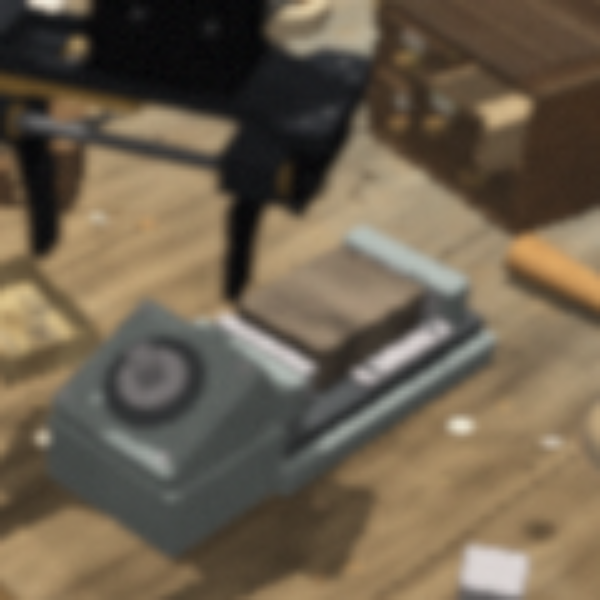

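The block lies flat in the pocket between the ledges (crop 330,300). Next I square up the screw end by squeezing it.

```bash
python3 -m inch '[{"claw":0.3,"dx":-0.41,"dy":0.5,"dz":-0.31,"twist":0},{"claw":0.4,"dx":0,"dy":0.6,"dz":0,"twist":0},{"claw":0.5,"dx":0,"dy":0.4,"dz":0,"twist":0},{"claw":0.5,"dx":0,"dy":0,"dz":0,"twist":0}]' 30; python3 -c "
from h import *
goto(514,-9.9,104,115)"
```

```text
time: 11.9
ee_pos: [513.9, -9.7, 113.6]
orientation: [-1.542, -0.339, 0.343]
wrist_force: [-0.4, -0.9, -0.4]
opening: 55.0
t 11.9 pos [513.9  -9.7 113.6] az_z 114.94 ty [-0.003  0.001 -1.   ] q6 -2.179 open 55.0 F [-0.4 -0.9 -0.4]
 now d/25 [ 0.002  0.384 -0.01 ]  twist -0.0003 (deg world 0.06) | after twist d [ 0.002  0.384 -0.01 ]
```

```bash
python3 -m inch '[{"claw":0.5,"dx":0,"dy":0.2,"dz":0,"twist":0},{"claw":0.6,"dx":0,"dy":0.16,"dz":0,"twist":0},{"claw":1,"dx":0,"dy":0,"dz":0,"twist":0},{"claw":1,"dx":0,"dy":0,"dz":0,"twist":0},{"claw":1,"dx":0,"dy":0,"dz":0,"twist":0}]' 30; python3 -c "
from h import *
goto(514,-9.9,104,115)
p,d=read_camera('scene');cv2.imwrite('pics/g6.png',cv2.resize(p[130:230,220:320,::-1],None,fx=5,fy=5))
"
```

```text
time: 12.52
ee_pos: [514.6, -9.6, 106.4]
orientation: [-1.543, -0.342, 0.341]
wrist_force: [-0.5, 1.8, -0.5]
opening: 15.9
t 12.53 pos [514.6  -9.6 106.4] az_z 114.95 ty [ 0.  0. -1.] q6 -2.179 open 15.9 F [-0.5  1.8 -0.5]
 now d/25 [-0.026  0.097 -0.001]  twist -0.0003 (deg world 0.05) | after twist d [-0.026  0.097 -0.001]
```

View pics/g6.png

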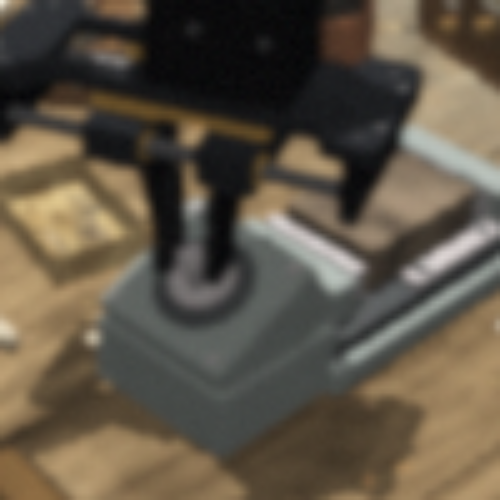

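```bash
python3 -m inch '[{"claw":1,"dx":0,"dy":0,"dz":0,"twist":0.034},{"claw":1,"dx":0,"dy":0,"dz":0,"twist":0.034},{"claw":1,"dx":0,"dy":0,"dz":0,"twist":0.034},{"claw":1,"dx":0,"dy":0,"dz":0,"twist":0.033},{"claw":1,"dx":0,"dy":0,"dz":0,"twist":0}]'; python3 -c "
from h import *
goto(514,-9.9,104,90.7)
"
```

```text
time: 13.2
ee_pos: [514.5, -9.6, 106.5]
orientation: [-1.57, -0.01, 0.01]
wrist_force: [-1.4, 1.5, 2.1]
opening: 16.0
t 13.2 pos [514.5  -9.6 106.5] az_z 90.72 ty [-0.  0. -1.] q6 -1.756 open 16.0 F [-1.4  1.5  2.1]
 now d/25 [-0.02   0.101 -0.01 ]  twist 0.0001 (deg world -0.02) | after twist d [-0.02   0.101 -0.01 ]
```

```bash
python3 -m inch '[{"claw":0.5,"dx":0,"dy":0,"dz":0,"twist":0},{"claw":0.5,"dx":0,"dy":-0.2,"dz":0,"twist":0},{"claw":0.5,"dx":0,"dy":-1,"dz":0,"twist":0},{"claw":0.4,"dx":0,"dy":-0.8,"dz":-1,"twist":0},{"claw":0,"dx":0,"dy":-0.6,"dz":-1,"twist":0}]'; python3 -m inch '[{"claw":0,"dx":0,"dy":0,"dz":-1,"twist":0},{"claw":0,"dx":0,"dy":0,"dz":-1,"twist":0},{"claw":0,"dx":0,"dy":0,"dz":-1,"twist":0},{"claw":0,"dx":0,"dy":0,"dz":-1,"twist":0}]';python3 -c "
from h import *
goto(555,-192,100,90.7)
p,d=read_camera('top');np.savez('top1.npz',p=p,d=d);cv2.imwrite('pics/t1.png',cv2.resize(p[:,:,::-1],None,fx=1.5,fy=1.5))
A=cv2.resize(p[176:210,225:267,::-1],None,fx=14,fy=14,interpolation=cv2.INTER_CUBIC);cv2.imwrite('pics/t2.png',A)
"
```

```text
time: 13.82
ee_pos: [515.7, -60.5, 172.8]
orientation: [-1.572, -0.012, 0.009]
wrist_force: [0.3, 0.0, 0.8]
opening: 54.4
time: 14.32
ee_pos: [516.3, -160.9, 171.7]
orientation: [-1.571, -0.01, 0.009]
wrist_force: [-0.5, 1.5, 0.4]
opening: 85.5
t 14.32 pos [ 516.3 -160.9  171.7] az_z 90.68 ty [ 0.001 -0.001 -1.   ] q6 -2.03 open 85.5 F [-0.5  1.5  0.4]
 now d/25 [ 1.53  2.87 -1.26]  twist -0.0001 (deg world 0.02) | after twist d [ 1.529  2.87  -1.26 ]
```

View pics/t2.png

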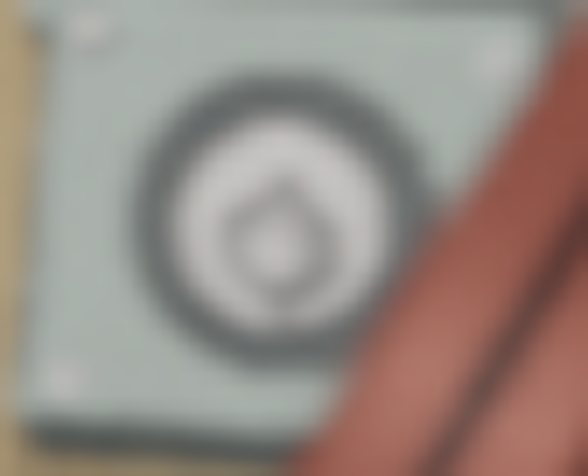

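View pics/t1.png

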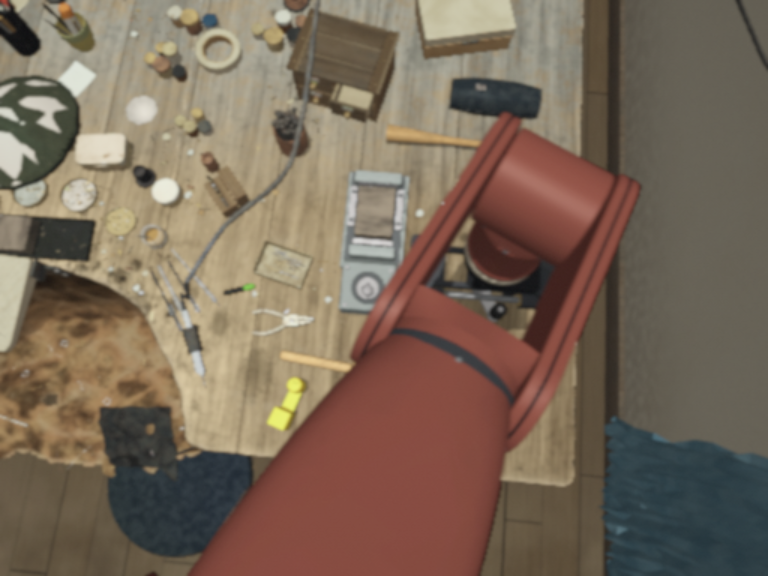

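```bash
python3 - <<'E'
from h import *
a=np.load('top0.npz')['p'];b=np.load('top1.npz')['p']
out=[]
yaw=.0125;z=np.array([-np.sin(np.radians(25))*np.cos(yaw),-np.sin(np.radians(25))*np.sin(yaw),np.cos(np.radians(25))])
y=np.array([-np.sin(yaw),np.cos(yaw),0]);x=np.cross(y,z)
for im,psis in((a,(None,)),(b,(None,-25,-12,0))):
    for ps in psis:
        A=cv2.resize(im[182:202,234:256,::-1],None,fx=16,fy=16,interpolation=cv2.INTER_CUBIC)
        A=cv2.normalize(A,None,0,255,cv2.NORM_MINMAX)
        out.append(A)
h=np.hstack(out[:2]);cv2.imwrite('pics/t3.png',h);print(h.shape)
# fit by synthetic render: tip face (8mm sq) bright, chamfer dark to 14
def render(tip,psi,vals):
    S=8;M=np.zeros((20*S,22*S),np.float32)+vals[0]
    def poly(hw,h):
        c,s=np.cos(psi),np.sin(psi);X=x*c+y*s;Y=-x*s+y*c
        P=[tip+z*h+X*sx*hw+Y*sy*hw for sx,sy in((1,1),(-1,1),(-1,-1),(1,-1))]
        return ((proj('top',np.array(P))-[234-.5,182-.5])*S)
    for hw,h,v in((7,-20,vals[1]),(7,-3,vals[1])):
        pass
    allp=np.vstack([poly(7,-20),poly(7,-3)]).astype(np.float32)
    cv2.fillConvexPoly(M,cv2.convexHull(allp).astype(np.int32).reshape(-1,2),float(vals[1]))
    cv2.fillConvexPoly(M,poly(7,-3).astype(np.int32),float(vals[2]))
    cv2.fillConvexPoly(M,poly(vals[4],0).astype(np.int32),float(vals[3]))
    return cv2.resize(cv2.GaussianBlur(M,(0,0),S*vals[5]),(22,20),interpolation=cv2.INTER_AREA)
from scipy.optimize import minimize
for nm,im in(('before',a),('after',b)):
    g=cv2.cvtColor(im,cv2.COLOR_RGB2GRAY)[182:202,234:256].astype(np.float32)
    tip0=np.array([512,-10,91.5]);c=proj('top',tip0-10*z)-[234,182]
    vv,uu=np.mgrid[:20,:22];m=((uu-c[0])**2+(vv-c[1])**2)<5.0**2
    for ps in range(0,90,10):
        best=None
        for hw in(4,5.5):
            f=lambda q:((render(tip0+q[0]*x+q[1]*y,np.radians(q[2]*10),[q[3]*100,q[4]*100,q[5]*100,q[6]*100,hw,.8])-g)[m]**2).mean()
            r=minimize(f,[0,0,ps/10,1.8,1.5,1.5,1.8],method='Nelder-Mead',options=dict(maxiter=350,initial_simplex=None))
            if best is None or r.fun<best[0]:best=(r.fun,hw,r.x)
        print(nm,ps,round(best[0],2),best[1],np.round(best[2],2))
E
```

```text
(320, 704, 3)
before 0 75.03 4 [0.   0.   0.   1.58 1.58 1.24 1.73]Traceback (most recent call last):
  File "<stdin>", line 35, in <module>
    res = _minimize_neldermead(fun, x0, args, callback, bounds=bounds,
                               **options)
    fxe = func(xe)
    fx = function(np.copy(x), *(wrapper_args + args))
  File "<stdin>", line 34, in <lambda>
  File "<stdin>", line 21, in render
  File "<stdin>", line 18, in poly
  File "h.py", line 10, in proj
    c=calibration(n);V=np.array(c['view']);p=np.asarray(X)@V[:3,:3].T+V[:3,3]
ValueError: time passes only in moves, steps and waits
```

View pics/t3.png

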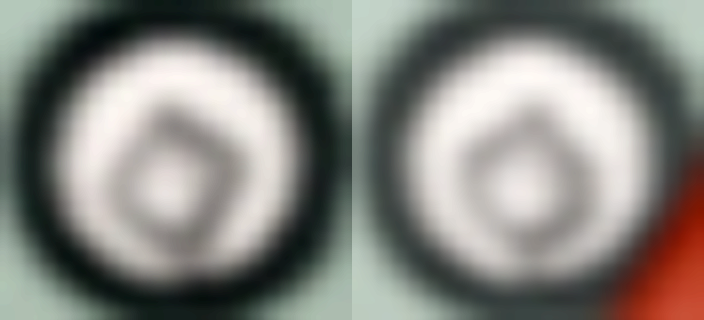

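```bash
sed -i 's/^def cloud/_C={}\n_cal=calibration\ndef calibration(n):\n    if n not in _C:_C[n]=_cal(n)\n    return _C[n]\ndef cloud/' h.py; cat > fit.py <<'E'
from h import *
import sys
yaw=.0125;z=np.array([-np.sin(np.radians(25))*np.cos(yaw),-np.sin(np.radians(25))*np.sin(yaw),np.cos(np.radians(25))])
y=np.array([-np.sin(yaw),np.cos(yaw),0]);x=np.cross(y,z)
def render(tip,psi,vals):
    S=8;M=np.zeros((20*S,22*S),np.float32)+vals[0]
    c,s=np.cos(psi),np.sin(psi);X=x*c+y*s;Y=-x*s+y*c
    def poly(hw,h):
        P=[tip+z*h+X*sx*hw+Y*sy*hw for sx,sy in((1,1),(-1,1),(-1,-1),(1,-1))]
        return ((proj('top',np.array(P))-[234-.5,182-.5])*S)
    allp=np.vstack([poly(7,-20),poly(7,-3)]).astype(np.float32)
    cv2.fillConvexPoly(M,cv2.convexHull(allp).astype(np.int32).reshape(-1,2),float(vals[1]))
    cv2.fillConvexPoly(M,poly(7,-3).astype(np.int32),float(vals[2]))
    cv2.fillConvexPoly(M,poly(vals[4],0).astype(np.int32),float(vals[3]))
    return cv2.resize(cv2.GaussianBlur(M,(0,0),S*.8),(22,20),interpolation=cv2.INTER_AREA)
from scipy.optimize import minimize
for nm in sys.argv[1:]:
    im=np.load(nm)['p']
    g=cv2.cvtColor(im,cv2.COLOR_RGB2GRAY)[182:202,234:256].astype(np.float32)
    tip0=np.array([512,-10,91.5]);c=proj('top',tip0-10*z)-[234,182]
    vv,uu=np.mgrid[:20,:22];m=((uu-c[0])**2+(vv-c[1])**2)<5.0**2
    R=[]
    for ps in range(0,90,15):
        for hw in(4,5.5):
            f=lambda q:((render(tip0+q[0]*x+q[1]*y,np.radians(q[2]),[q[3],q[4],q[5],q[6],hw])-g)[m]**2).mean()
            q0=np.array([0,0,ps,190,150,150,190.]);sim=np.vstack([q0]+[q0+np.eye(7)[i]*[1.5,1.5,10,20,-20,-20,20][i] for i in range(7)])
            r=minimize(f,q0,method='Nelder-Mead',options=dict(maxiter=400,initial_simplex=sim))
            R.append((r.fun,hw,r.x))
    R.sort(key=lambda t:t[0])
    for r in R[:4]:print(nm,round(r[0],2),r[1],np.round(r[2],1), 'psi mod90 cw',round(-r[2][2]%90,1))
E
python3 fit.py top0.npz top1.npz
```

```text
top0.npz 56.23 4 [ -0.7  -0.3  52.2 162.1 150.7 122.  171.5] psi mod90 cw 37.8
top0.npz 58.12 4 [ -0.8  -0.3  64.6 165.8 140.5 120.4 175.3] psi mod90 cw 25.4
top0.npz 59.97 4 [ -0.7  -0.   51.7 164.3 138.9 122.4 173.4] psi mod90 cw 38.3
top0.npz 64.71 4 [ -0.4   0.   76.1 164.3 140.8 118.3 173.2] psi mod90 cw 13.9
top1.npz 59.36 5.5 [  0.4  -0.4  33.  174.  212.6 100.1 182.4] psi mod90 cw 57.0
top1.npz 62.47 5.5 [ -0.3  -0.2  45.6 177.6 196.2 106.8 183.1] psi mod90 cw 44.4
top1.npz 66.32 4 [ -0.9  -0.3  32.4 181.3 174.9 137.6 195.6] psi mod90 cw 57.6
top1.npz 66.75 5.5 [-6.000e-01 -1.000e-01  5.150e+01  1.788e+02  1.920e+02  9.910e+01
  1.843e+02] psi mod90 cw 38.5
```

```bash
python3 -m inch '[{"claw":0,"dx":0,"dy":0,"dz":1,"twist":-0.046},{"claw":0.2,"dx":0,"dy":0,"dz":1,"twist":-0.046},{"claw":0.4,"dx":0.3,"dy":0,"dz":1,"twist":-0.046},{"claw":0.5,"dx":0.5,"dy":0.4,"dz":1,"twist":-0.046},{"claw":0.5,"dx":0.7,"dy":0.5,"dz":1,"twist":-0.044}]' 50; python3 -c "
from h import *
goto(514.5,-9.7,114,132)"
```

```text
time: 15.0
ee_pos: [513.4, -24.7, 149.3]
orientation: [-1.495, -0.574, 0.572]
wrist_force: [-0.4, 0.5, -0.5]
opening: 55.0
t 15.0 pos [513.4 -24.7 149.3] az_z 131.97 ty [ 0.002 -0.    -1.   ] q6 -2.505 open 55.0 F [-0.4  0.5 -0.5]
 now d/25 [0.432 1.412 0.421]  twist -0.0002 (deg world 0.03) | after twist d [0.433 1.412 0.42 ]
```

```bash
python3 -m inch '[{"claw":0.5,"dx":0.43,"dy":0.4,"dz":0.42,"twist":0},{"claw":0.5,"dx":0,"dy":1,"dz":0,"twist":0},{"claw":0.5,"dx":0,"dy":0.4,"dz":0,"twist":0},{"claw":0.5,"dx":0,"dy":0,"dz":0,"twist":0}]' 50; python3 -c "
from h import *
goto(514.5,-9.7,104,132)"
```

```text
time: 15.5
ee_pos: [513.6, -10.8, 103.2]
orientation: [-1.494, -0.567, 0.569]
wrist_force: [0.8, 0.1, 0.4]
opening: 44.0
t 15.5 pos [513.6 -10.8 103.2] az_z 131.6 ty [-0.002  0.    -1.   ] q6 -2.471 open 44.0 F [0.8 0.1 0.4]
 now d/25 [ 0.057 -0.034  0.008]  twist -0.0022 (deg world 0.40) | after twist d [ 0.057 -0.034  0.008]
```

```bash
python3 -m inch '[{"claw":1,"dx":0.05,"dy":0,"dz":0,"twist":0},{"claw":1,"dx":0,"dy":0,"dz":0,"twist":0},{"claw":1,"dx":0,"dy":0,"dz":0,"twist":0}]' 50; python3 -m inch '[{"claw":1,"dx":0,"dy":0,"dz":0,"twist":0.045},{"claw":1,"dx":0,"dy":0,"dz":0,"twist":0.045},{"claw":1,"dx":0,"dy":0,"dz":0,"twist":0.045},{"claw":1,"dx":0,"dy":0,"dz":0,"twist":0.045},{"claw":1,"dx":0,"dy":0,"dz":0,"twist":0.046}]';python3 -c "
from h import *
goto(514.5,-9.7,104,90.7);print(state()['wrist_torque'])"
```

```text
time: 15.88
ee_pos: [515.7, -10.1, 104.7]
orientation: [-1.496, -0.57, 0.568]
wrist_force: [1.0, -0.7, 0.4]
opening: 21.4
time: 16.5
ee_pos: [514.7, -9.5, 104.3]
orientation: [-1.57, -0.01, 0.011]
wrist_force: [-1.9, 0.4, -1.1]
opening: 13.1
t 16.5 pos [514.7  -9.5 104.3] az_z 90.76 ty [-0.001  0.    -1.   ] q6 -1.756 open 13.1 F [-1.9  0.4 -1.1]
 now d/25 [-0.007  0.012 -0.007]  twist 0.0003 (deg world -0.06) | after twist d [-0.007  0.012 -0.007]
[0.38032587 0.01220712 0.28667024]
```

```bash
python3 - <<'E'
from h import *
for n in('top','scene'):
    W=cloud(n,np.load(n+'0.npz')['d']);A=W[np.isfinite(W[...,0])]
    P=A[(A[:,0]>470)&(A[:,0]<600)&(A[:,1]>-250)&(A[:,1]<-150)]
    T=P[(P[:,2]>42)]
    H=T[T[:,0]>532];K=T[T[:,0]<525]
    for nm,Q in(('hub',H),('knob',K)):
        r=cv2.minAreaRect(np.ascontiguousarray(Q[:,:2],dtype=np.float32));print(n,nm,len(Q),Q.mean(0).round(1),r)
    a=P[P[:,2]>5][:,:2];c=a.mean(0);e=np.linalg.svd(a-c,full_matrices=False)[2][0];print('axis',np.degrees(np.arctan2(e[1],e[0])))
a=np.load('top0.npz')['p'];A=cv2.resize(a[172:216,305:345,::-1],None,fx=10,fy=10,interpolation=cv2.INTER_CUBIC);cv2.imwrite('pics/cr.png',A)
goto(555,-192,150,119)
goto(555,-192,150,29)
E
```

```text
top hub 135 [ 557.5 -192.3   46.4] ((558.1007080078125, -192.78536987304688), (27.252397537231445, 28.446882247924805), 31.486875534057617)
top knob 80 [ 509.9 -219.9   50.7] ((510.3680725097656, -220.8640594482422), (21.493350982666016, 21.018070220947266), 49.96702194213867)
axis -148.82202201585076
scene hub 114 [ 556.6 -192.1   45.5] ((558.6067504882812, -191.00765991210938), (29.373476028442383, 27.190505981445312), 34.37828063964844)
scene knob 89 [ 508.1 -221.8   48.8] ((510.08905029296875, -220.6707000732422), (20.71035385131836, 22.056489944458008), 9.357823371887207)
axis -148.31445704049807
t 16.5 pos [514.7  -9.5 104.3] az_z 90.76 ty [-0.001  0.    -1.   ] q6 -1.756 open 13.1 F [-1.9  0.4 -1.1]
 now d/25 [ 1.515 -1.832 -7.319]  twist -0.1569 (deg world 28.24) | after twist d [-2.128 -1.832 -7.165]
t 16.5 pos [514.7  -9.5 104.3] az_z 90.76 ty [-0.001  0.    -1.   ] q6 -1.756 open 13.1 F [-1.9  0.4 -1.1]
 now d/25 [ 1.515 -1.832 -7.319]  twist 0.3431 (deg world -61.76) | after twist d [ 7.165 -1.832 -2.128]
```

View pics/cr.png

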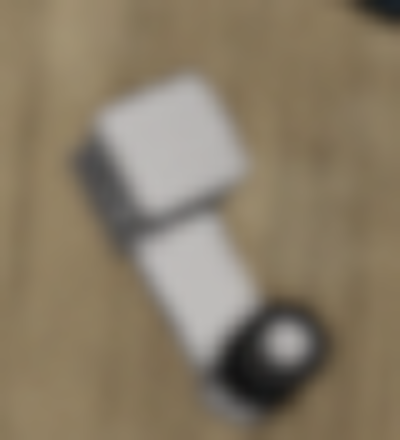

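```bash
python3 -m inch '[{"claw":0.5,"dx":0,"dy":0,"dz":0,"twist":0},{"claw":0.5,"dx":0,"dy":-0.3,"dz":0,"twist":0},{"claw":0.4,"dx":0,"dy":-1,"dz":0,"twist":0},{"claw":0.4,"dx":0.1,"dy":-0.6,"dz":-1,"twist":0},{"claw":0.3,"dx":0.3,"dy":0,"dz":-1,"twist":0}]'; python3 -m inch '[{"claw":0.3,"dx":0.3,"dy":0,"dz":-1,"twist":-0.03},{"claw":0.3,"dx":0,"dy":0,"dz":-1,"twist":-0.04},{"claw":0.3,"dx":-0.2,"dy":0,"dz":-1,"twist":-0.04},{"claw":0.3,"dx":-0.4,"dy":0,"dz":-1,"twist":-0.04}]';python3 -c "
from h import *
goto(557.5,-192.2,100,121)"
```

```text
time: 17.12
ee_pos: [527.4, -60.3, 153.8]
orientation: [-1.572, -0.019, 0.013]
wrist_force: [0.3, 0.7, 1.1]
opening: 54.1
time: 17.62
ee_pos: [537.6, -162.6, 152.0]
orientation: [-1.536, -0.389, 0.388]
wrist_force: [-0.3, 0.2, 0.0]
opening: 60.9
t 17.62 pos [ 537.6 -162.6  152. ] az_z 118.38 ty [ 0.001 -0.    -1.   ] q6 -2.5 open 60.9 F [-0.3  0.2  0. ]
 now d/25 [ 0.138  2.08  -1.42 ]  twist -0.0146 (deg world 2.62) | after twist d [ 0.072  2.08  -1.425]
```

```bash
python3 -m inch '[{"claw":0.3,"dx":0.07,"dy":0.3,"dz":-0.7,"twist":-0.0146},{"claw":0.3,"dx":0,"dy":0.6,"dz":-0.72,"twist":0},{"claw":0.3,"dx":0,"dy":0.8,"dz":0,"twist":0},{"claw":0.3,"dx":0,"dy":0,"dz":0,"twist":0}]';python3 -c "
from h import *
goto(557.5,-192.2,41,121)
p,d=read_camera('scene');cv2.imwrite('pics/k1.png',cv2.resize(p[170:280,280:380,::-1],None,fx=5,fy=5))"
```

```text
time: 18.12
ee_pos: [554.2, -190.5, 106.3]
orientation: [-1.526, -0.417, 0.422]
wrist_force: [-0.3, 1.0, -0.2]
opening: 61.1
t 18.12 pos [ 554.2 -190.5  106.3] az_z 120.68 ty [-0.004  0.003 -1.   ] q6 -2.572 open 61.1 F [-0.3  1.  -0.2]
 now d/25 [ 0.085  2.612 -0.138]  twist -0.0018 (deg world 0.32) | after twist d [ 0.084  2.612 -0.139]
```

View pics/k1.png

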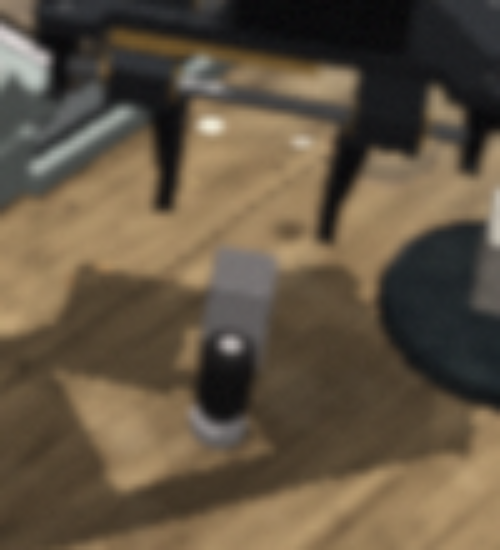

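```bash
python3 -m inch '[{"claw":0.3,"dx":0.08,"dy":0.7,"dz":-0.1,"twist":0},{"claw":0.3,"dx":0,"dy":1,"dz":0,"twist":0},{"claw":0.3,"dx":0,"dy":0.7,"dz":0,"twist":0},{"claw":0.3,"dx":0,"dy":0.2,"dz":0,"twist":0},{"claw":0.3,"dx":0,"dy":0,"dz":0,"twist":0}]';python3 -c "
from h import *
goto(557.5,-192.2,41,121)"
```

```text
time: 18.8
ee_pos: [559.1, -192.8, 43.6]
orientation: [-1.53, -0.419, 0.419]
wrist_force: [-0.1, -0.3, 0.6]
opening: 60.7
t 18.8 pos [ 559.1 -192.8   43.6] az_z 120.65 ty [-0.  0. -1.] q6 -2.571 open 60.7 F [-0.1 -0.3  0.6]
 now d/25 [-0.043  0.106  0.054]  twist -0.0020 (deg world 0.35) | after twist d [-0.042  0.106  0.054]
```

```bash
python3 -m inch '[{"claw":1,"dx":-0.05,"dy":0.08,"dz":0.05,"twist":0},{"claw":1,"dx":0,"dy":0,"dz":0,"twist":0},{"claw":1,"dx":0,"dy":0,"dz":0,"twist":0},{"claw":1,"dx":0,"dy":0,"dz":0,"twist":0}]' 12;python3 -m inch '[{"claw":1,"dx":0,"dy":-0.3,"dz":0,"twist":0},{"claw":1,"dx":0,"dy":-0.8,"dz":0,"twist":0},{"claw":1,"dx":0,"dy":-1,"dz":0,"twist":0},{"claw":1,"dx":0,"dy":-0.4,"dz":0,"twist":0}]';python3 -c "
from h import *
goto(557.5,-192.2,41,121)
p,d=read_camera('scene');cv2.imwrite('pics/k2.png',cv2.resize(p[150:270,270:390,::-1],None,fx=5,fy=5))"
```

```text
time: 19.3
ee_pos: [557.5, -192.5, 42.1]
orientation: [-1.53, -0.419, 0.419]
wrist_force: [-0.0, -0.2, 0.1]
opening: 28.8
time: 19.8
ee_pos: [558.8, -193.1, 107.3]
orientation: [-1.533, -0.422, 0.417]
wrist_force: [-0.4, -0.4, -3.2]
opening: 27.9
t 19.8 pos [ 558.8 -193.1  107.3] az_z 120.64 ty [ 0.004 -0.002 -1.   ] q6 -2.572 open 27.9 F [-0.4 -0.4 -3.2]
 now d/25 [-0.031  2.652  0.068]  twist -0.0020 (deg world 0.36) | after twist d [-0.031  2.652  0.068]
```

View pics/k2.png

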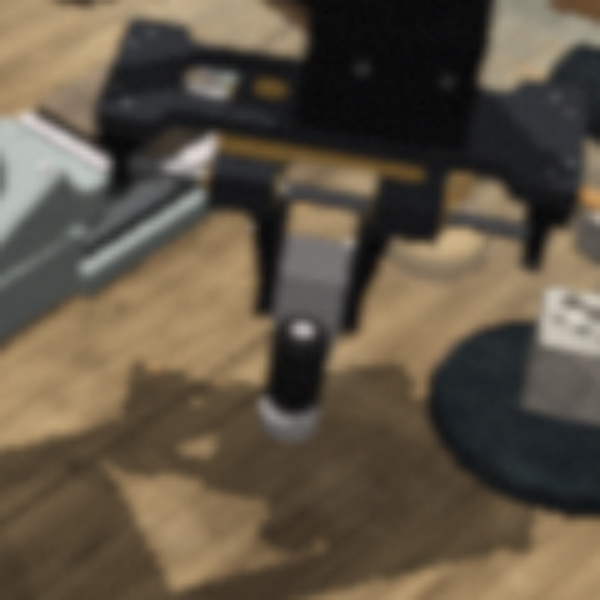

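```bash
python3 -m inch '[{"claw":1,"dx":0,"dy":-0.6,"dz":0,"twist":0.045},{"claw":1,"dx":0,"dy":-1,"dz":0,"twist":0.045},{"claw":1,"dx":0,"dy":-1,"dz":0,"twist":0.045},{"claw":1,"dx":0,"dy":-0.6,"dz":0,"twist":0.031},{"claw":1,"dx":0,"dy":0,"dz":0,"twist":0}]' 6;python3 -c "
from h import *
goto(508,-9.6,160,90.7)
p,d=read_camera('scene');cv2.imwrite('pics/k3.png',cv2.resize(p[110:250,270:390,::-1],None,fx=4.2,fy=4.2));np.savez('k3.npz',p=p,d=d)"
```

```text
time: 20.48
ee_pos: [558.0, -192.8, 185.4]
orientation: [-1.572, -0.013, 0.009]
wrist_force: [0.8, -0.2, -3.5]
opening: 27.9
t 20.48 pos [ 558.  -192.8  185.4] az_z 90.81 ty [ 0.002 -0.001 -1.   ] q6 -2.051 open 27.9 F [ 0.8 -0.2 -3.5]
 now d/25 [-1.899  1.004  7.356]  twist 0.0006 (deg world -0.11) | after twist d [-1.913  1.004  7.352]
```

View pics/k3.png

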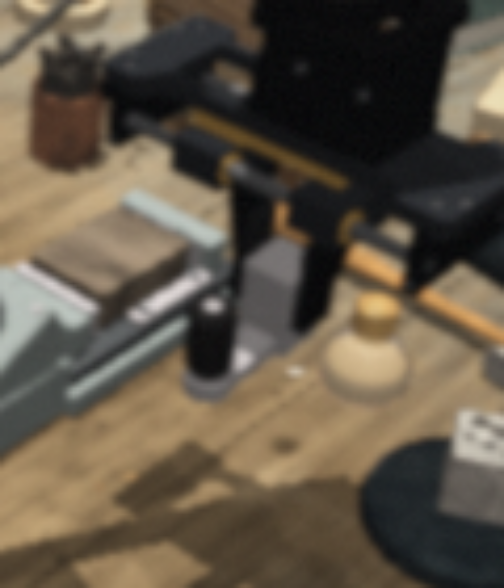

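```bash
python3 -m inch '[{"claw":1,"dx":-0.2,"dy":0,"dz":0.8,"twist":0.0006},{"claw":1,"dx":-0.3,"dy":0,"dz":1,"twist":0},{"claw":1,"dx":-0.3,"dy":0,"dz":1,"twist":0},{"claw":1,"dx":-0.3,"dy":0,"dz":1,"twist":0},{"claw":1,"dx":-0.3,"dy":0,"dz":1,"twist":0}]' 8; python3 -m inch '[{"claw":1,"dx":-0.3,"dy":0.2,"dz":1,"twist":0},{"claw":1,"dx":-0.05,"dy":0.4,"dz":1,"twist":0},{"claw":1,"dx":0,"dy":0.4,"dz":0.5,"twist":0},{"claw":1,"dx":0,"dy":0,"dz":0,"twist":0}]';python3 -c "
from h import *
goto(511.5,-9.6,143,90.7)
for n in('scene','top'):
    p,d=read_camera(n);np.savez(f'k4{n}.npz',p=p,d=d)
    r={'scene':(110,220,210,320),'top':(130,240,200,310)}[n]
    cv2.imwrite(f'pics/k4{n}.png',cv2.resize(p[r[0]:r[1],r[2]:r[3],::-1],None,fx=5,fy=5))
goto(511.5,-9.6,143,90.7)"
```

```text
time: 21.15
ee_pos: [519.9, -70.8, 183.6]
orientation: [-1.57, -0.009, 0.011]
wrist_force: [0.2, 0.9, -2.2]
opening: 27.9
time: 21.65
ee_pos: [510.4, -9.4, 158.0]
orientation: [-1.57, -0.009, 0.013]
wrist_force: [0.1, 0.3, -3.4]
opening: 27.8
t 21.65 pos [510.4  -9.4 158. ] az_z 90.78 ty [-0.003  0.    -1.   ] q6 -1.757 open 27.8 F [ 0.1  0.3 -3.4]
 now d/25 [ 0.046  0.598 -0.01 ]  twist 0.0004 (deg world -0.08) | after twist d [ 0.046  0.598 -0.01 ]
t 21.75 pos [511.5 -10.7 159.2] az_z 90.68 ty [-0. -0. -1.] q6 -1.757 open 27.9 F [-0.2 -0.6 -3.1]
 now d/25 [-0.001  0.649  0.045]  twist -0.0001 (deg world 0.02) | after twist d [-0.001  0.649  0.045]
```

View pics/k4scene.png

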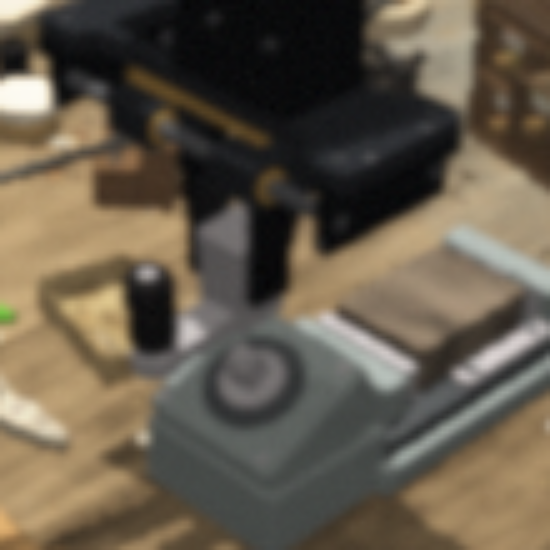

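View pics/k4top.png

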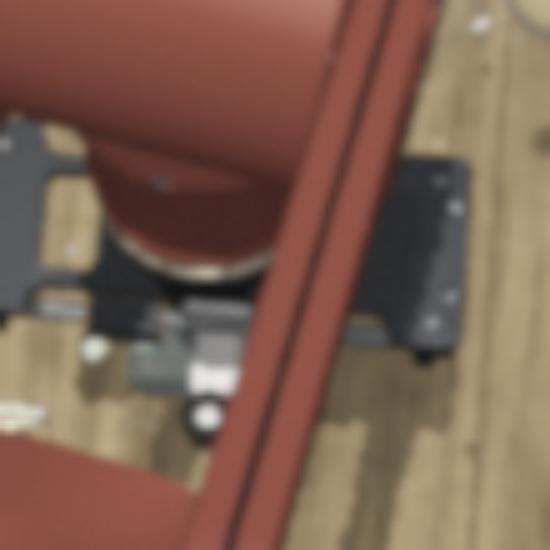

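```bash
python3 -c "
from h import *
for i in range(3):
    read_camera('top');s=state();print(s['time'],s['ee_pos'].round(2),s['qpos'].round(4))"
```

```text
21.8 [511.8  -11.04 159.51] [-1.7550e-01  3.2200e-02  1.9053e+00 -4.0000e-04  1.2036e+00 -1.7573e+00]
21.85 [511.97 -11.21 159.73] [-1.7580e-01  3.2000e-02  1.9051e+00 -3.0000e-04  1.2036e+00 -1.7572e+00]
21.9 [511.98 -11.25 159.74] [-1.7590e-01  3.2000e-02  1.9051e+00 -2.0000e-04  1.2036e+00 -1.7571e+00]
```

```bash
python3 -m inch '[{"claw":1,"dx":0,"dy":0.5,"dz":0.06,"twist":0},{"claw":1,"dx":0,"dy":0.4,"dz":0,"twist":0},{"claw":1,"dx":0,"dy":0,"dz":0,"twist":0},{"claw":1,"dx":0,"dy":0,"dz":0,"twist":0},{"claw":1,"dx":0,"dy":0,"dz":0,"twist":0}]';python3 -c "
from h import *
goto(512,-9.7,128,90.7)
p,d=read_camera('scene');cv2.imwrite('pics/k5.png',cv2.resize(p[120:220,220:320,::-1],None,fx=6,fy=6))"
```

```text
time: 22.52
ee_pos: [511.8, -9.0, 137.2]
orientation: [-1.571, -0.01, 0.008]
wrist_force: [0.0, -0.7, -1.6]
opening: 27.9
t 22.52 pos [511.8  -9.  137.2] az_z 90.65 ty [ 0.001 -0.    -1.   ] q6 -1.754 open 27.9 F [ 0.  -0.7 -1.6]
 now d/25 [ 0.006  0.366 -0.027]  twist -0.0003 (deg world 0.05) | after twist d [ 0.006  0.366 -0.027]
```

View pics/k5.png

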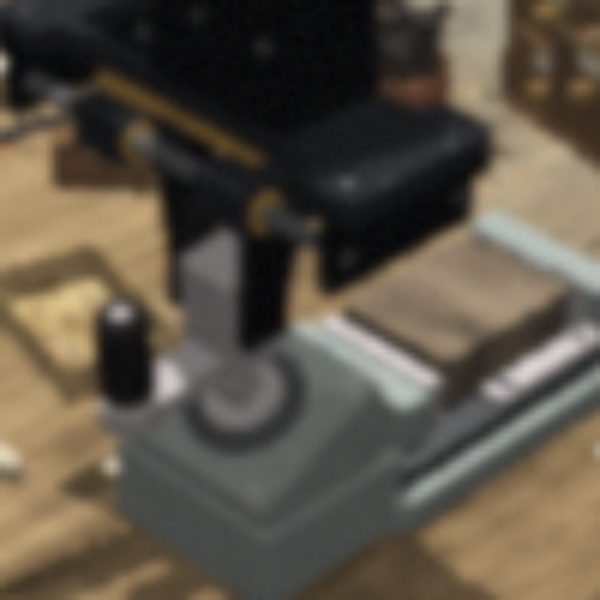

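```bash
python3 -m inch '[{"claw":1,"dx":0,"dy":0.16,"dz":-0.01,"twist":0},{"claw":1,"dx":0,"dy":0.12,"dz":0,"twist":0},{"claw":1,"dx":0,"dy":0.1,"dz":0,"twist":0},{"claw":1,"dx":0,"dy":0,"dz":0,"twist":0}]';python3 -c "
from h import *
goto(512,-9.7,128,90.7)
p,d=read_camera('scene');cv2.imwrite('pics/k6.png',cv2.resize(p[120:220,220:320,::-1],None,fx=6,fy=6))
goto(512,-9.7,128,90.7)"
```

```text
time: 23.08
ee_pos: [510.9, -9.3, 126.7]
orientation: [-1.571, -0.008, 0.01]
wrist_force: [-1.9, -0.6, -3.6]
opening: 27.8
t 23.07 pos [510.9  -9.3 126.7] az_z 90.65 ty [-0.001 -0.    -1.   ] q6 -1.754 open 27.8 F [-1.9 -0.6 -3.6]
 now d/25 [ 0.042 -0.053 -0.017]  twist -0.0003 (deg world 0.05) | after twist d [ 0.042 -0.053 -0.017]
t 23.12 pos [511.   -9.3 126.7] az_z 90.65 ty [-0.001 -0.    -1.   ] q6 -1.754 open 28.2 F [-2.1  0.1 -4.4]
 now d/25 [ 0.042 -0.051 -0.017]  twist -0.0003 (deg world 0.05) | after twist d [ 0.042 -0.051 -0.017]
```

View pics/k6.png

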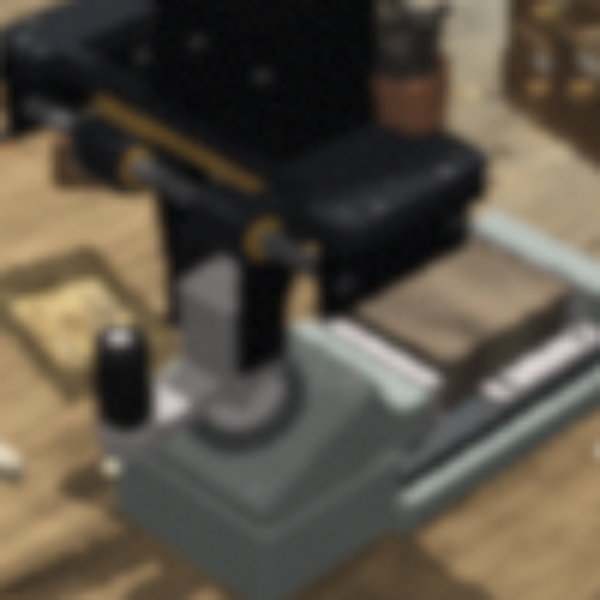

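```bash
python3 -m inch '[{"claw":1,"dx":-0.12,"dy":0.02,"dz":0,"twist":0},{"claw":1,"dx":-0.12,"dy":0.02,"dz":0,"twist":0},{"claw":1,"dx":0,"dy":0,"dz":0,"twist":0}]';python3 -c "
from h import *
goto(497,-9.7,125,90.7)
p,d=read_camera('scene');cv2.imwrite('pics/k7.png',cv2.resize(p[120:220,220:320,::-1],None,fx=6,fy=6))
goto(497,-9.7,125,90.7)"
```

```text
time: 23.5
ee_pos: [505.8, -9.4, 126.7]
orientation: [-1.571, -0.01, 0.008]
wrist_force: [1.8, -0.6, -2.8]
opening: 28.1
t 23.5 pos [505.8  -9.4 126.7] az_z 90.65 ty [ 0.001 -0.    -1.   ] q6 -1.757 open 28.1 F [ 1.8 -0.6 -2.8]
 now d/25 [-0.351  0.067 -0.009]  twist -0.0003 (deg world 0.05) | after twist d [-0.351  0.067 -0.009]
t 23.55 pos [505.8  -9.4 126.7] az_z 90.64 ty [ 0.001 -0.    -1.   ] q6 -1.757 open 27.9 F [ 1.3 -0.2 -2.2]
 now d/25 [-0.351  0.066 -0.009]  twist -0.0003 (deg world 0.06) | after twist d [-0.351  0.066 -0.009]
```

View pics/k7.png

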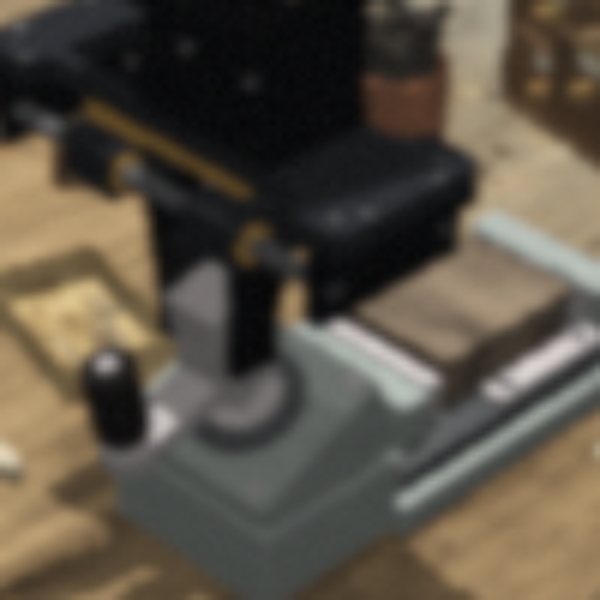

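The crank is tilting about the jaw axis as planned (knob at crop 110,400 leaning). Continuing.

```bash
python3 -m inch '[{"claw":1,"dx":-0.12,"dy":0.04,"dz":0,"twist":0},{"claw":1,"dx":-0.12,"dy":0.06,"dz":0,"twist":0},{"claw":1,"dx":-0.11,"dy":0.07,"dz":0,"twist":0},{"claw":1,"dx":0,"dy":0,"dz":0,"twist":0}]';python3 -c "
from h import *
goto(497,-9.7,122,90.7)
p,d=read_camera('scene');cv2.imwrite('pics/k8.png',cv2.resize(p[120:220,220:320,::-1],None,fx=6,fy=6))
goto(497,-9.7,122,90.7)"
```

```text
time: 24.05
ee_pos: [496.4, -9.5, 121.9]
orientation: [-1.571, -0.009, 0.009]
wrist_force: [2.0, -2.2, -2.6]
opening: 28.2
t 24.05 pos [496.4  -9.5 121.9] az_z 90.65 ty [-0. -0. -1.] q6 -1.76 open 28.2 F [ 2.  -2.2 -2.6]
 now d/25 [ 0.023 -0.005 -0.009]  twist -0.0003 (deg world 0.05) | after twist d [ 0.023 -0.005 -0.009]
t 24.1 pos [496.4  -9.5 121.9] az_z 90.65 ty [-0.001 -0.    -1.   ] q6 -1.76 open 28.1 F [ 1.8 -0.2 -3.6]
 now d/25 [ 0.022 -0.005 -0.01 ]  twist -0.0003 (deg world 0.05) | after twist d [ 0.022 -0.005 -0.01 ]
```

View pics/k8.png

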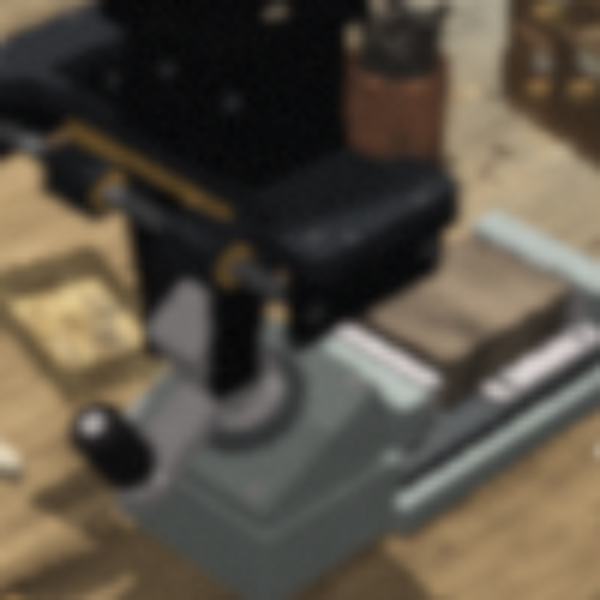

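```bash
python3 -m inch '[{"claw":1,"dx":0.1,"dy":0,"dz":0,"twist":0},{"claw":1,"dx":0.09,"dy":0.03,"dz":0,"twist":0},{"claw":1,"dx":0.03,"dy":0.06,"dz":0,"twist":0},{"claw":1,"dx":0,"dy":0,"dz":0,"twist":0}]';python3 -c "
from h import *
goto(505.3,-9.7,111.8,90.7)
p,d=read_camera('scene');cv2.imwrite('pics/k9.png',cv2.resize(p[120:220,220:320,::-1],None,fx=6,fy=6))
goto(505.3,-9.7,111.8,90.7)"
```

```text
time: 24.6
ee_pos: [501.4, -9.4, 119.0]
orientation: [-1.571, -0.007, 0.011]
wrist_force: [-4.4, -2.8, -3.5]
opening: 27.9
t 24.6 pos [501.4  -9.4 119. ] az_z 90.66 ty [-0.002 -0.    -1.   ] q6 -1.758 open 27.9 F [-4.4 -2.8 -3.5]
 now d/25 [ 0.157  0.289 -0.015]  twist -0.0002 (deg world 0.04) | after twist d [ 0.157  0.289 -0.015]
t 24.65 pos [501.5  -9.3 119.1] az_z 90.66 ty [-0.002  0.    -1.   ] q6 -1.758 open 27.8 F [-3.9 -2.6 -4. ]
 now d/25 [ 0.153  0.291 -0.016]  twist -0.0002 (deg world 0.04) | after twist d [ 0.153  0.291 -0.016]
```

View pics/k9.png

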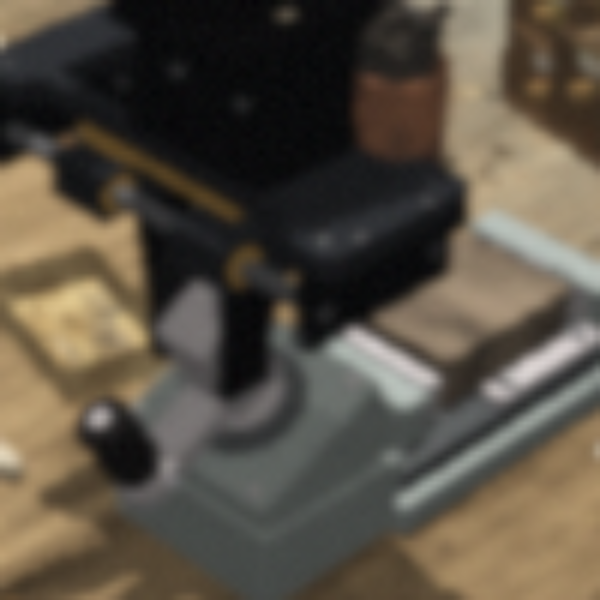

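```bash
python3 -m inch '[{"claw":1,"dx":0.05,"dy":0.1,"dz":0,"twist":0},{"claw":1,"dx":0.05,"dy":0.1,"dz":0,"twist":0},{"claw":1,"dx":0.05,"dy":0.1,"dz":0,"twist":0},{"claw":1,"dx":0,"dy":0,"dz":0,"twist":0}]';python3 -c "
from h import *
goto(505.3,-9.7,111.8,90.7)
p,d=read_camera('scene');cv2.imwrite('pics/k10.png',cv2.resize(p[120:220,220:320,::-1],None,fx=6,fy=6))
goto(505.3,-9.7,111.8,90.7)"
```

```text
time: 25.15
ee_pos: [506.6, -9.4, 113.2]
orientation: [-1.571, -0.01, 0.008]
wrist_force: [-4.7, -0.8, 2.8]
opening: 28.4
t 25.15 pos [506.6  -9.4 113.2] az_z 90.66 ty [ 0.001 -0.    -1.   ] q6 -1.757 open 28.4 F [-4.7 -0.8  2.8]
 now d/25 [-0.052  0.057 -0.012]  twist -0.0002 (deg world 0.04) | after twist d [-0.052  0.057 -0.012]
t 25.2 pos [506.6  -9.4 113.2] az_z 90.66 ty [ 0.001 -0.    -1.   ] q6 -1.756 open 27.9 F [-4.3 -2.1  2.1]
 now d/25 [-0.052  0.057 -0.012]  twist -0.0002 (deg world 0.04) | after twist d [-0.052  0.057 -0.012]
```

View pics/k10.png

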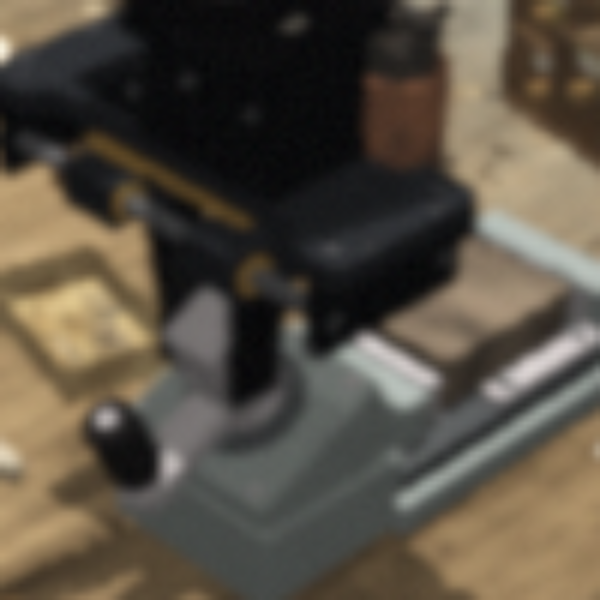

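```bash
python3 -m inch '[{"claw":1,"dx":-0.03,"dy":0.06,"dz":0,"twist":0},{"claw":1,"dx":0,"dy":0.06,"dz":0,"twist":0},{"claw":1,"dx":0,"dy":0,"dz":0,"twist":0}]';python3 -c "
from h import *
goto(505.3,-9.7,111.8,90.7)
p,d=read_camera('scene')
W=cloud('scene',d)
goto(505.3,-9.7,111.8,90.7)"
```

```text
time: 25.58
ee_pos: [507.5, -9.4, 111.8]
orientation: [-1.571, -0.013, 0.005]
wrist_force: [-3.2, -1.2, 8.8]
opening: 28.0
t 25.57 pos [507.5  -9.4 111.8] az_z 90.65 ty [ 0.005 -0.    -1.   ] q6 -1.757 open 28.0 F [-3.2 -1.2  8.8]
 now d/25 [-0.089 -0.    -0.011]  twist -0.0003 (deg world 0.05) | after twist d [-0.089 -0.    -0.011]
t 25.62 pos [507.6  -9.4 111.9] az_z 90.65 ty [ 0.005 -0.    -1.   ] q6 -1.757 open 28.2 F [-3.5 -1.4  8.3]
 now d/25 [-0.091  0.002 -0.011]  twist -0.0003 (deg world 0.05) | after twist d [-0.091  0.002 -0.011]
```

```bash
python3 -m inch '[{"claw":0.5,"dx":0,"dy":0,"dz":0,"twist":0},{"claw":0.4,"dx":0,"dy":0,"dz":0,"twist":0},{"claw":0.4,"dx":0,"dy":-0.6,"dz":0,"twist":0},{"claw":0.4,"dx":0,"dy":-1,"dz":0,"twist":0},{"claw":0.4,"dx":0,"dy":-0.6,"dz":0.6,"twist":0}]';python3 -c "
from h import *
goto(505.3,-9.7,111.8,90.7)
p,d=read_camera('scene');np.savez('k11.npz',p=p,d=d)
cv2.imwrite('pics/k11.png',cv2.resize(p[140:220,220:320,::-1],None,fx=7,fy=7))"
```

```text
time: 26.25
ee_pos: [506.1, 5.6, 166.5]
orientation: [-1.571, -0.01, 0.005]
wrist_force: [-0.1, -0.1, -0.0]
opening: 51.8
t 26.25 pos [506.1   5.6 166.5] az_z 90.56 ty [ 0.003 -0.    -1.   ] q6 -1.726 open 51.8 F [-0.1 -0.1 -0. ]
 now d/25 [-0.045  2.188 -0.61 ]  twist -0.0008 (deg world 0.14) | after twist d [-0.047  2.188 -0.61 ]
```

View pics/k11.png

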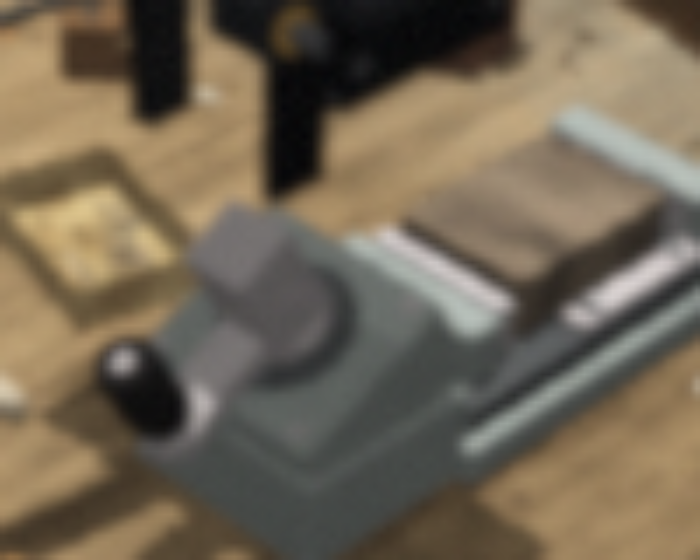

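```bash
python3 - <<'E'
from h import *
z=np.load('k11.npz');W=cloud('scene',z['d']);A=W[np.isfinite(W[...,0])]
yaw=.0125;n=np.array([-np.sin(np.radians(25))*np.cos(yaw),-np.sin(np.radians(25))*np.sin(yaw),np.cos(np.radians(25))])
foot=np.array([520.5,-9.8,73.2]);v=np.array([-np.sin(yaw),np.cos(yaw),0]);u=np.cross(v,n)
B=(A-foot);a=np.stack([B@u,B@v,B@n],1)
m=(abs(a[:,0])<95)&(abs(a[:,1])<40)&(a[:,2]>-30)&(a[:,2]<80)
a=a[m]
H=a[(abs(a[:,0])<18)&(abs(a[:,1])<18)&(a[:,2]>38)];print('hub top',len(H),H.mean(0),np.percentile(H[:,2],[5,50,95]))
c=H.mean(0);Q=H[abs(H[:,2]-np.median(H[:,2]))<4];print('normal',np.linalg.svd(Q-Q.mean(0),full_matrices=False)[2][2])
K=a[(a[:,0]<-35)&(a[:,2]>44)];print('knob top',len(K),K.mean(0),K.max(0))
S=a[(a[:,0]>20)&(a[:,0]<36)&(abs(a[:,1])<30)];print('face n-coordinate',np.median(S[:,2]))
print(cv2.minAreaRect(np.ascontiguousarray(Q[:,:2],dtype=np.float32)))
h,e=np.histogram(a[(abs(a[:,0])<18)&(abs(a[:,1])<18)][:,2],bins=np.arange(0,60,2));print(dict(zip(e.tolist(),h.tolist())))
E
```

```text
hub top 154 [-3.07764044 -3.33846774 48.59561464] [39.8905252  46.87861298 72.56804319]
normal [ 0.05217777  0.04932805 -0.99741878]
knob top 64 [-59.24287107  -0.93308663  47.24628184] [-48.09495106   9.4008933   50.50641951]
face n-coordinate -6.3399648277650815
((-4.477353096008301, 0.3406944274902344), (28.971628189086914, 26.973575592041016), 87.97191619873047)
{0: 6, 2: 5, 4: 6, 6: 9, 8: 8, 10: 12, 12: 9, 14: 7, 16: 7, 18: 9, 20: 9, 22: 7, 24: 6, 26: 9, 28: 8, 30: 4, 32: 8, 34: 8, 36: 9, 38: 9, 40: 8, 42: 7, 44: 25, 46: 63, 48: 25, 50: 2, 52: 0, 54: 0, 56: 0}
```

```bash
python3 -m inch '[{"claw":1,"dx":0,"dy":0,"dz":-0.61,"twist":0},{"claw":1,"dx":0,"dy":0.2,"dz":0,"twist":0},{"claw":1,"dx":0,"dy":0.4,"dz":0,"twist":0},{"claw":1,"dx":0,"dy":0.2,"dz":0,"twist":0},{"claw":1,"dx":0,"dy":0.1,"dz":0,"twist":0}]';python3 -c "
from h import *
goto(506,-9.7,140,90.7)"
```

```text
time: 26.92
ee_pos: [506.8, -9.7, 143.0]
orientation: [-1.571, -0.011, 0.006]
wrist_force: [-0.6, 0.6, 12.2]
opening: 27.4
t 26.93 pos [506.8  -9.7 143. ] az_z 90.64 ty [ 0.003 -0.    -1.   ] q6 -1.757 open 27.4 F [-0.6  0.6 12.2]
 now d/25 [-0.033  0.12  -0.001]  twist -0.0004 (deg world 0.06) | after twist d [-0.033  0.12  -0.001]
```

```bash
python3 -m inch '[{"claw":1,"dx":0,"dy":0,"dz":0,"twist":0}]';python3 -c "
from h import *
p,d=read_camera('scene');cv2.imwrite('pics/k12.png',cv2.resize(p[120:220,220:320,::-1],None,fx=6,fy=6))
goto(506,-9.7,140,90.7)"
```

```text
time: 27.05
ee_pos: [506.7, -9.6, 143.0]
orientation: [-1.571, -0.011, 0.007]
wrist_force: [-0.5, 0.7, 10.3]
opening: 27.3
t 27.1 pos [506.6  -9.6 142.9] az_z 90.64 ty [ 0.003 -0.    -1.   ] q6 -1.757 open 27.5 F [-0.1  0.4  8.8]
 now d/25 [-0.025  0.117 -0.002]  twist -0.0003 (deg world 0.06) | after twist d [-0.025  0.117 -0.002]
```

View pics/k12.png

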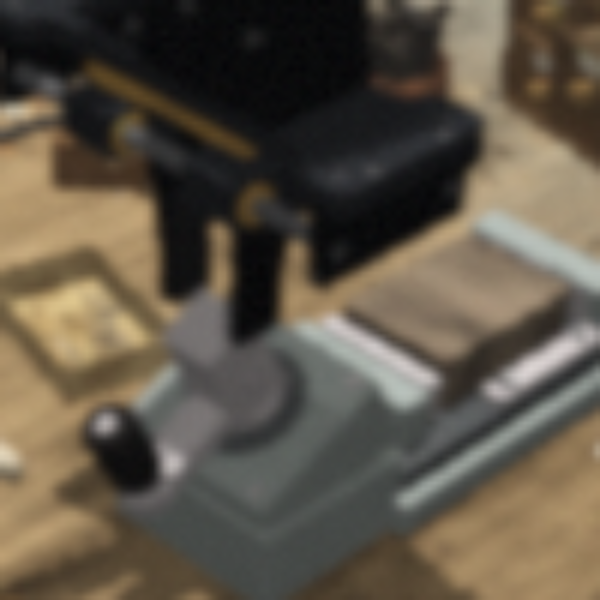

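```bash
python3 -m inch '[{"claw":1,"dx":0,"dy":0.1,"dz":0,"twist":0},{"claw":1,"dx":0,"dy":0.05,"dz":0,"twist":0},{"claw":1,"dx":0,"dy":0,"dz":0,"twist":0}]';python3 -c "
from h import *
goto(506,-9.7,140,90.7)"; python3 -m inch '[{"claw":0.5,"dx":0,"dy":-0.2,"dz":0,"twist":0},{"claw":0.45,"dx":0,"dy":-1,"dz":0,"twist":0},{"claw":0.45,"dx":-0.8,"dy":-0.5,"dz":0,"twist":0},{"claw":0.45,"dx":-1,"dy":0,"dz":0,"twist":0},{"claw":0.45,"dx":0,"dy":0,"dz":0,"twist":0}]'; python3 - <<'E'
from h import *
goto(505,-9.7,140,90.7)
for cam in('scene','top'):
    p,d=read_camera(cam);np.savez(f'k13{cam}.npz',p=p,d=d)
    cv2.imwrite(f'pics/k13{cam}.png',cv2.resize(p[130:230,220:320,::-1],None,fx=6,fy=6))
    W=cloud(cam,d);A=W[np.isfinite(W[...,0])]
    yaw=.0125;n=np.array([-np.sin(np.radians(25))*np.cos(yaw),-np.sin(np.radians(25))*np.sin(yaw),np.cos(np.radians(25))])
    foot=np.array([520.5,-9.8,73.2]);v=np.array([-np.sin(yaw),np.cos(yaw),0]);u=np.cross(v,n)
    B=(A-foot);a=np.stack([B@u,B@v,B@n],1)
    a=a[(abs(a[:,0])<95)&(abs(a[:,1])<40)&(a[:,2]>-30)&(a[:,2]<60)]
    Q=a[(abs(a[:,0]+2)<18)&(abs(a[:,1])<18)&(a[:,2]>43)&(a[:,2]<52)];print('hub top',len(Q),Q.mean(0),np.percentile(Q[:,2],[5,50,95]))
    if len(Q)>5: print('normal',np.linalg.svd(Q-Q.mean(0),full_matrices=False)[2][2],cv2.minAreaRect(np.ascontiguousarray(Q[:,:2],dtype=np.float32)))
    K=a[(a[:,0]<-35)&(a[:,2]>44)];print('knob top',len(K),K.mean(0))
    S=a[(a[:,0]>20)&(a[:,0]<36)&(abs(a[:,1])<30)];print('face',np.median(S[:,2]))
E
```

```text
time: 27.48
ee_pos: [506.8, -9.6, 139.5]
orientation: [-1.571, -0.012, 0.006]
wrist_force: [-0.2, 1.2, 11.0]
opening: 27.7
t 27.48 pos [506.8  -9.6 139.5] az_z 90.65 ty [ 0.003 -0.    -1.   ] q6 -1.757 open 27.7 F [-0.2  1.2 11. ]
 now d/25 [-0.034 -0.019 -0.002]  twist -0.0003 (deg world 0.05) | after twist d [-0.034 -0.019 -0.002]
time: 28.1
ee_pos: [458.9, -9.8, 179.6]
orientation: [-1.57, -0.007, 0.01]
wrist_force: [1.0, -0.1, -0.1]
opening: 48.0
t 28.1 pos [458.9  -9.8 179.6] az_z 90.63 ty [-0.002  0.    -1.   ] q6 -1.775 open 48.0 F [ 1.  -0.1 -0.1]
 now d/25 [ 1.848  1.582 -0.016]  twist -0.0004 (deg world 0.07) | after twist d [ 1.848  1.582 -0.018]
hub top 106 [-5.44678515 -2.40377956 46.57500043] [44.07209536 46.57348819 49.20952163]
normal [ 0.07477877  0.0367039  -0.99652444] ((-3.7417421340942383, -0.035134315490722656), (28.293821334838867, 28.27176284790039), 89.44729614257812)
knob top 69 [-59.4129266   -1.48583889  47.34189914]
face -6.802919273370921<stdin>:11: RuntimeWarning: Mean of empty slice.
  ret = um.true_divide(
Traceback (most recent call last):
IndexError: index -1 is out of bounds for axis 0 with size 0
```

View pics/k13scene.png

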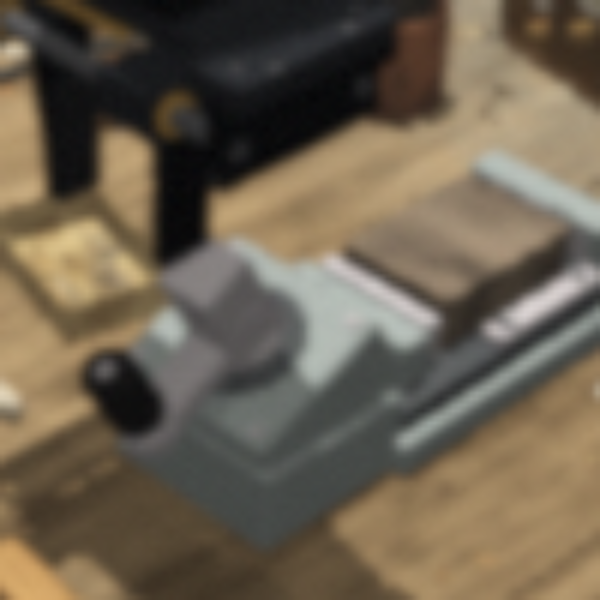

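```bash
python3 -m inch '[{"claw":0.45,"dx":-0.2,"dy":0.7,"dz":0,"twist":0},{"claw":0.45,"dx":0,"dy":1,"dz":0,"twist":0},{"claw":0.45,"dx":0,"dy":1,"dz":0,"twist":0},{"claw":0.45,"dx":0,"dy":0.8,"dz":0,"twist":0},{"claw":0.45,"dx":0,"dy":0,"dz":0,"twist":0}]' 20; python3 - <<'E'
from h import *
goto(454,-10.5,85.7,90.7)
p,d=read_camera('scene');
cv2.imwrite(f'pics/k14.png',cv2.resize(p[130:230,210:310,::-1],None,fx=6,fy=6))
goto(454,-10.5,85.7,90.7)
E
```

```text
time: 28.82
ee_pos: [453.1, -9.7, 90.1]
orientation: [-1.57, -0.004, 0.013]
wrist_force: [-0.1, 0.3, -0.7]
opening: 48.1
t 28.82 pos [453.1  -9.7  90.1] az_z 90.65 ty [-0.006  0.001 -1.   ] q6 -1.778 open 48.1 F [-0.1  0.3 -0.7]
 now d/25 [ 0.036  0.177 -0.033]  twist -0.0003 (deg world 0.05) | after twist d [ 0.036  0.177 -0.033]
t 28.88 pos [454.2  -9.9  91.5] az_z 90.65 ty [-0.003  0.001 -1.   ] q6 -1.778 open 47.6 F [ 0.2 -0.4  0.1]
 now d/25 [-0.007  0.232 -0.024]  twist -0.0003 (deg world 0.05) | after twist d [-0.007  0.232 -0.024]
```

View pics/k14.png

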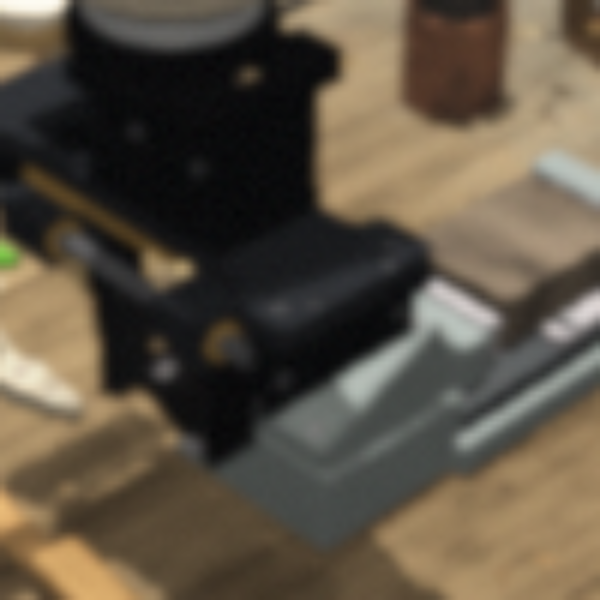

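```bash
python3 -m inch '[{"claw":0.45,"dx":0,"dy":0.22,"dz":0,"twist":0},{"claw":1,"dx":0,"dy":0,"dz":0,"twist":0},{"claw":1,"dx":0,"dy":0,"dz":0,"twist":0},{"claw":1,"dx":0,"dy":0,"dz":0,"twist":0},{"claw":1,"dx":0,"dy":0,"dz":0,"twist":0}]' 15; python3 - <<'E'
from h import *
goto(454.6,-10.5,90.4,90.7)
E
```

```text
time: 29.5
ee_pos: [455.5, -10.2, 87.8]
orientation: [-1.571, -0.009, 0.008]
wrist_force: [0.7, 0.5, 0.9]
opening: 23.2
t 29.5 pos [455.5 -10.2  87.8] az_z 90.65 ty [ 0.001 -0.    -1.   ] q6 -1.778 open 23.2 F [0.7 0.5 0.9]
 now d/25 [-0.037 -0.102 -0.012]  twist -0.0003 (deg world 0.05) | after twist d [-0.037 -0.102 -0.012]
```

```bash
python3 -m inch '[{"claw":1,"dx":0,"dy":-0.08,"dz":0,"twist":0},{"claw":1,"dx":0,"dy":-0.06,"dz":0,"twist":0},{"claw":1,"dx":0,"dy":0,"dz":0,"twist":0},{"claw":1,"dx":0,"dy":0,"dz":0,"twist":0}]'; python3 - <<'E'
from h import *
goto(454.6,-10.5,90.4,90.7)
p,d=read_camera('scene');
cv2.imwrite(f'pics/k15.png',cv2.resize(p[130:230,210:310,::-1],None,fx=6,fy=6))
s=state();R0=s['ee_pos']
th=np.radians(25);u=np.array([np.cos(th),.0125*np.cos(th),np.sin(th)]);v=np.array([-.0125,1,0])
prev=None
for i in range(0,22):
    f=np.pi-0.3*i;P=55*(np.cos(f)*u+np.sin(f)*v)
    if prev is not None:
        dd=(P-prev)/25;print(i,'cum',round(.3*i,1),'dx %.2f dy %.2f dz %.2f'%(dd[0]*1+.0125*dd[1],-dd[2],dd[1]-.0125*dd[0]))
    prev=P
E
```

```text
time: 30.0
ee_pos: [454.8, -10.0, 90.7]
orientation: [-1.571, -0.008, 0.01]
wrist_force: [-0.8, -0.0, -2.4]
opening: 23.3
t 30.0 pos [454.8 -10.   90.7] az_z 90.65 ty [-0.001  0.    -1.   ] q6 -1.778 open 23.3 F [-0.8 -0.  -2.4]
 now d/25 [-0.008  0.012 -0.019]  twist -0.0003 (deg world 0.05) | after twist d [-0.008  0.012 -0.019]
1 cum 0.3 dx 0.09 dy -0.04 dz 0.65
2 cum 0.6 dx 0.26 dy -0.12 dz 0.59
3 cum 0.9 dx 0.41 dy -0.19 dz 0.48
4 cum 1.2 dx 0.52 dy -0.24 dz 0.33
5 cum 1.5 dx 0.58 dy -0.27 dz 0.14
6 cum 1.8 dx 0.59 dy -0.28 dz -0.05
7 cum 2.1 dx 0.55 dy -0.26 dz -0.24
8 cum 2.4 dx 0.46 dy -0.22 dz -0.41
9 cum 2.7 dx 0.33 dy -0.15 dz -0.55
10 cum 3.0 dx 0.17 dy -0.08 dz -0.63
11 cum 3.3 dx -0.01 dy 0.00 dz -0.66
12 cum 3.6 dx -0.18 dy 0.08 dz -0.63
13 cum 3.9 dx -0.34 dy 0.16 dz -0.54
14 cum 4.2 dx -0.47 dy 0.22 dz -0.40
15 cum 4.5 dx -0.56 dy 0.26 dz -0.23
16 cum 4.8 dx -0.59 dy 0.28 dz -0.04
17 cum 5.1 dx -0.58 dy 0.27 dz 0.15
18 cum 5.4 dx -0.51 dy 0.24 dz 0.34
19 cum 5.7 dx -0.40 dy 0.19 dz 0.49
20 cum 6.0 dx -0.25 dy 0.12 dz 0.60
21 cum 6.3 dx -0.08 dy 0.04 dz 0.65
```

View pics/k15.png

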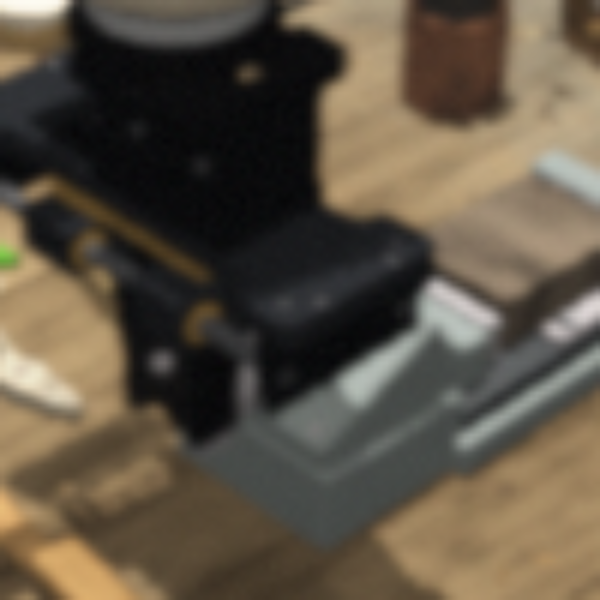

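```bash
cat > w.py <<'E'
from h import *
th=np.radians(25);u=np.array([np.cos(th),.0125*np.cos(th),np.sin(th)]);v=np.array([-.0125,1,0]);n=np.cross(u,v)
c=np.array([504.7,-9.6,113.9])
s=state();r=s['ee_pos']-c;t=(np.pi-np.arctan2(r@v,r@u))%(2*np.pi)
print('t',round(s['time'],2),'turn %.2f'%t,'radius %.1f'%np.hypot(r@u,r@v),'n %.1f'%(r@n),'F u,v,n',np.round([s['wrist_force']@k for k in(u,v,n)],1),'tq',s['wrist_torque'].round(2),'open',round(s['opening'],1))
import sys
tt=float(sys.argv[1]) if len(sys.argv)>1 else None
if tt is not None:
    f=np.pi-tt;P=c+55*(np.cos(f)*u+np.sin(f)*v);d=(P-s['ee_pos'])/25;print('to',tt,'dx %.2f dy %.2f dz %.2f'%(d[0]+.0125*d[1],-d[2],d[1]-.0125*d[0]))
E
python3 -m inch '[{"claw":1,"dx":0.09,"dy":-0.04,"dz":0.65,"twist":0},{"claw":1,"dx":0.26,"dy":-0.12,"dz":0.59,"twist":0},{"claw":1,"dx":0.41,"dy":-0.19,"dz":0.48,"twist":0},{"claw":1,"dx":0.52,"dy":-0.24,"dz":0.33,"twist":0},{"claw":1,"dx":0.58,"dy":-0.27,"dz":0.14,"twist":0}]'; python3 w.py 1.5
```

```text
time: 30.68
ee_pos: [502.4, 45.8, 113.8]
orientation: [-1.571, -0.01, 0.009]
wrist_force: [-4.3, -5.6, 5.2]
opening: 23.5
t 30.68 turn 1.54 radius 55.5 n 0.6 F u,v,n [-1.8 -5.5  6.6] tq [-1.44  0.86 -0.25] open 23.5
to 1.5 dx -0.08 dy 0.06 dz -0.02
```

```bash
python3 -m inch '[{"claw":1,"dx":0.59,"dy":-0.28,"dz":-0.05,"twist":0},{"claw":1,"dx":0.55,"dy":-0.26,"dz":-0.24,"twist":0},{"claw":1,"dx":0.46,"dy":-0.22,"dz":-0.41,"twist":0},{"claw":1,"dx":0.33,"dy":-0.15,"dz":-0.55,"twist":0},{"claw":1,"dx":0.17,"dy":-0.08,"dz":-0.63,"twist":0}]'; python3 w.py 3.0; python3 -c "
from h import *
p,d=read_camera('scene');
cv2.imwrite(f'pics/w1.png',cv2.resize(p[110:230,210:330,::-1],None,fx=5,fy=5))"
```

```text
time: 31.3
ee_pos: [555.6, -1.8, 138.2]
orientation: [-1.57, -0.011, 0.007]
wrist_force: [-2.6, 2.7, 1.1]
opening: 23.1
t 31.3 turn 3.01 radius 56.9 n 0.5 F u,v,n [-1.9  2.7  2.1] tq [0.32 0.71 0.02] open 23.1
to 3.0 dx -0.06 dy 0.05 dz 0.02
```

View pics/w1.png

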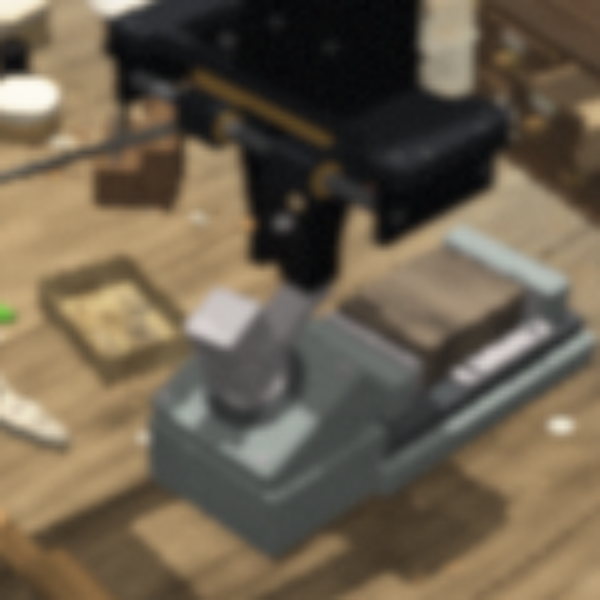

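```bash
cat > hub.py <<'E'
from h import *
p,d=read_camera('scene');W=cloud('scene',d);A=W[np.isfinite(W[...,0])]
yaw=.0125;n=np.array([-np.sin(np.radians(25))*np.cos(yaw),-np.sin(np.radians(25))*np.sin(yaw),np.cos(np.radians(25))])
foot=np.array([520.5,-9.8,73.2]);v=np.array([-np.sin(yaw),np.cos(yaw),0]);u=np.cross(v,n)
B=(A-foot);a=np.stack([B@u,B@v,B@n],1)
a=a[(abs(a[:,0]+2)<19)&(abs(a[:,1])<19)&(a[:,2]>40)&(a[:,2]<58)]
m=np.median(a[:,2]);Q=a[abs(a[:,2]-m)<4.5]
for i in range(3):
    k=np.linalg.lstsq(np.c_[Q[:,:2],np.ones(len(Q))],Q[:,2],rcond=None)[0];r=a[:,2]-np.c_[a[:,:2],np.ones(len(a))]@k;Q=a[abs(r)<2.5]
print('hub top',len(Q),'c',Q.mean(0).round(1),'slopes du,dv',(-k[:2]).round(3),'rect',cv2.minAreaRect(np.ascontiguousarray(Q[:,:2],dtype=np.float32)))
E
python3 hub.py
```

```text
hub top 113 c [-0.8  0.3 48. ] slopes du,dv [ 0.02  -0.037] rect ((-0.4807243347167969, 0.7448244094848633), (27.8878231048584, 27.856712341308594), 4.997280597686768)
```

```bash
python3 -m inch '[{"claw":1,"dx":0.0,"dy":0.06,"dz":-0.66,"twist":0},{"claw":1,"dx":-0.18,"dy":0.12,"dz":-0.63,"twist":0},{"claw":1,"dx":-0.34,"dy":0.16,"dz":-0.54,"twist":0},{"claw":1,"dx":-0.47,"dy":0.22,"dz":-0.4,"twist":0},{"claw":1,"dx":-0.56,"dy":0.26,"dz":-0.23,"twist":0}]'; python3 w.py 4.5;python3 -m inch '[{"claw":1,"dx":-0.59,"dy":0.28,"dz":-0.04,"twist":0},{"claw":1,"dx":-0.58,"dy":0.27,"dz":0.15,"twist":0},{"claw":1,"dx":-0.51,"dy":0.24,"dz":0.34,"twist":0},{"claw":1,"dx":-0.4,"dy":0.19,"dz":0.49,"twist":0},{"claw":1,"dx":-0.25,"dy":0.12,"dz":0.6,"twist":0}]'; python3 w.py 6.0
```

```text
time: 32.02
ee_pos: [516.8, -64.2, 118.0]
orientation: [-1.571, -0.011, 0.006]
wrist_force: [-1.3, 3.7, 6.6]
opening: 23.6
t 32.02 turn 4.50 radius 56.1 n -1.1 F u,v,n [1.7 3.7 6.5] tq [1.01 0.37 0.22] open 23.6
to 4.5 dx -0.04 dy -0.03 dz 0.04
time: 32.65
ee_pos: [457.8, -25.1, 89.6]
orientation: [-1.571, -0.01, 0.007]
wrist_force: [3.7, 0.4, 4.2]
opening: 23.4
t 32.65 turn 6.01 radius 55.0 n -2.1 F u,v,n [5.1 0.3 2.2] tq [ 0.04 -0.95 -0.02] open 23.4
to 6.0 dx -0.03 dy -0.08 dz -0.02
```

```bash
python3 hub.py; python3 w.py 6.3; python3 -c "
from h import *
p,d=read_camera('scene');
cv2.imwrite(f'pics/w2.png',cv2.resize(p[110:230,210:330,::-1],None,fx=5,fy=5))"
```

```text
hub top 0 c [nan nan nan] slopes du,dv [-0. -0.] rect ((0.0, 0.0), (0.0, 0.0), 0.0)
t 32.7 turn 6.04 radius 55.0 n -2.3 F u,v,n [2.4 1.5 3.5] tq [ 0.1  -0.31  0.01] open 23.6
to 6.3 dx -0.10 dy -0.05 dz 0.56
  return _methods._mean(a, axis=axis, dtype=dtype,
  ret = ret.dtype.type(ret / rcount)
hub.py:10: RuntimeWarning: Mean of empty slice.
  print('hub top',len(Q),'c',Q.mean(0).round(1),'slopes du,dv',(-k[:2]).round(3),'rect',cv2.minAreaRect(np.ascontiguousarray(Q[:,:2],dtype=np.float32)))
  ret = um.true_divide(
```

View pics/w2.png

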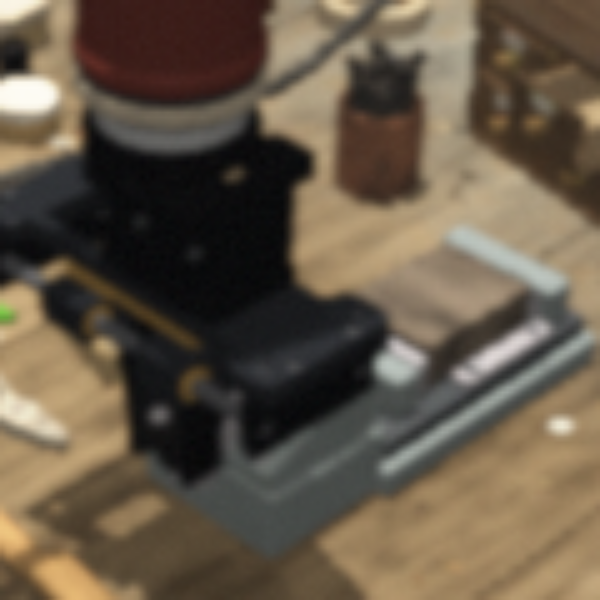

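```bash
python3 -m inch '[{"claw":1,"dx":-0.1,"dy":-0.03,"dz":0.58,"twist":0},{"claw":1,"dx":0.08,"dy":-0.05,"dz":0.65,"twist":0},{"claw":1,"dx":0.25,"dy":-0.12,"dz":0.6,"twist":0},{"claw":1,"dx":0.4,"dy":-0.19,"dz":0.49,"twist":0},{"claw":1,"dx":0.51,"dy":-0.24,"dz":0.35,"twist":0}]'; python3 w.py 1.22;python3 -m inch '[{"claw":1,"dx":0.58,"dy":-0.27,"dz":0.16,"twist":0},{"claw":1,"dx":0.59,"dy":-0.28,"dz":-0.03,"twist":0},{"claw":1,"dx":0.56,"dy":-0.26,"dz":-0.23,"twist":0},{"claw":1,"dx":0.47,"dy":-0.22,"dz":-0.4,"twist":0},{"claw":1,"dx":0.34,"dy":-0.16,"dz":-0.54,"twist":0}]'; python3 w.py 2.72; python3 hub.py
```

```text
time: 33.38
ee_pos: [485.5, 41.2, 105.0]
orientation: [-1.574, -0.009, 0.01]
wrist_force: [3.2, -12.3, -0.7]
opening: 23.6
t 33.38 turn 1.19 radius 55.1 n -0.2 F u,v,n [  2.5 -12.3  -1.9] tq [-2.27 -0.55 -0.1 ] open 23.6
to 1.22 dx 0.06 dy -0.04 dz 0.02
time: 34.0
ee_pos: [549.4, 16.8, 134.9]
orientation: [-1.57, -0.009, 0.01]
wrist_force: [-3.2, 1.6, 1.0]
opening: 23.2
t 34.0 turn 2.66 radius 56.0 n 0.0 F u,v,n [-2.4  1.6  2.3] tq [ 0.17  0.49 -0.02] open 23.2
to 2.72 dx 0.02 dy -0.01 dz -0.13
hub top 115 c [-0.9 -0.5 46.5] slopes du,dv [ 0.017 -0.015] rect ((-0.6975541114807129, 0.05193328857421875), (29.065353393554688, 26.983718872070312), 27.04450798034668)
```

```bash
python3 -m inch '[{"claw":1,"dx":0.18,"dy":-0.08,"dz":-0.63,"twist":0},{"claw":1,"dx":0,"dy":0.02,"dz":-0.66,"twist":0},{"claw":1,"dx":-0.18,"dy":0.1,"dz":-0.63,"twist":0},{"claw":1,"dx":-0.34,"dy":0.16,"dz":-0.54,"twist":0},{"claw":1,"dx":-0.47,"dy":0.22,"dz":-0.4,"twist":0}]'; python3 w.py 4.22; python3 -m inch '[{"claw":1,"dx":-0.56,"dy":0.26,"dz":-0.23,"twist":0},{"claw":1,"dx":-0.4,"dy":0.19,"dz":-0.04,"twist":0},{"claw":1,"dx":0,"dy":0,"dz":0,"twist":0}]'; python3 w.py 4.8; python3 hub.py
```

```text
time: 34.67
ee_pos: [530.5, -57.6, 125.5]
orientation: [-1.573, -0.011, 0.006]
wrist_force: [-0.4, 0.4, 4.1]
opening: 23.9
t 34.67 turn 4.19 radius 55.7 n -0.2 F u,v,n [1.4 0.4 3.8] tq [0.2  0.13 0.06] open 23.9
to 4.22 dx -0.07 dy 0.02 dz -0.01
time: 35.05
ee_pos: [504.4, -64.6, 112.9]
orientation: [-1.574, -0.007, 0.009]
wrist_force: [-2.5, -6.0, 4.2]
opening: 23.5
t 35.05 turn 4.74 radius 55.0 n -0.5 F u,v,n [-0.6 -6.   4.9] tq [-0.88  0.34  0.03] open 23.5
to 4.8 dx -0.14 dy 0.04 dz 0.01
hub top 104 c [-3.1 -0.5 46.1] slopes du,dv [-0.029 -0.009] rect ((-2.430286407470703, 0.49291419982910156), (26.945539474487305, 29.57707405090332), 0.028064928948879242)
```

```bash
python3 -m inch '[{"claw":1,"dx":-0.3,"dy":0.14,"dz":0.03,"twist":0},{"claw":1,"dx":-0.29,"dy":0.14,"dz":0.08,"twist":0},{"claw":1,"dx":0,"dy":0,"dz":0,"twist":0},{"claw":1,"dx":0,"dy":0,"dz":0,"twist":0}]'; python3 w.py 5.2;python3 -c "
from h import *
p,d=read_camera('scene');
cv2.imwrite(f'pics/w3.png',cv2.resize(p[110:230,210:330,::-1],None,fx=5,fy=5))"
```

```text
time: 35.6
ee_pos: [489.3, -61.5, 105.5]
orientation: [-1.573, -0.006, 0.011]
wrist_force: [-4.4, -5.1, 3.9]
opening: 23.7
t 35.6 turn 5.05 radius 54.8 n -0.8 F u,v,n [-2.4 -5.1  5.4] tq [-0.89  0.68  0.02] open 23.7
to 5.2 dx -0.29 dy 0.10 dz 0.12
```

View pics/w3.png

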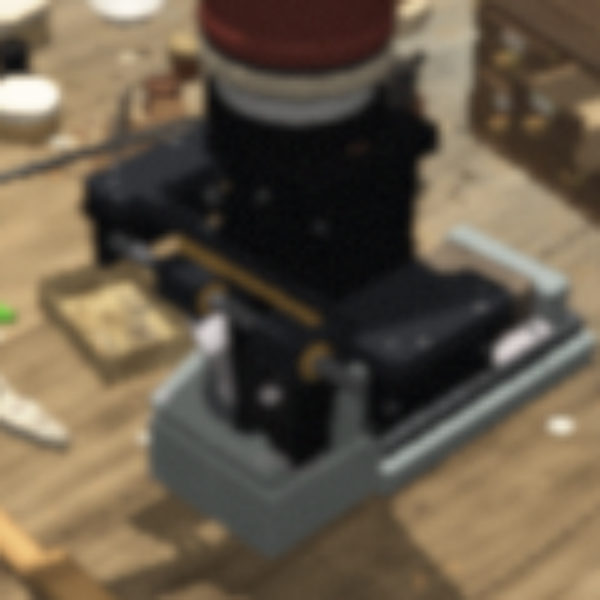

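```bash
python3 -m inch '[{"claw":1,"dx":-0.28,"dy":0.12,"dz":0.12,"twist":0},{"claw":1,"dx":-0.25,"dy":0.11,"dz":0.17,"twist":0},{"claw":1,"dx":0,"dy":0,"dz":0,"twist":0},{"claw":1,"dx":0,"dy":0,"dz":0,"twist":0}]'; python3 w.py 5.5
```

```text
time: 36.15
ee_pos: [475.8, -53.4, 99.3]
orientation: [-1.572, -0.006, 0.012]
wrist_force: [-4.7, -4.8, -0.1]
opening: 23.5
t 36.15 turn 5.36 radius 54.4 n -0.7 F u,v,n [-4.4 -4.7  2. ] tq [-0.75  0.74  0.03] open 23.5
to 5.5 dx -0.24 dy 0.08 dz 0.18
```

```bash
python3 -m inch '[{"claw":1,"dx":-0.24,"dy":0.1,"dz":0.19,"twist":0},{"claw":1,"dx":-0.2,"dy":0.08,"dz":0.24,"twist":0},{"claw":1,"dx":0,"dy":0,"dz":0,"twist":0},{"claw":1,"dx":0,"dy":0,"dz":0,"twist":0}]'; python3 w.py 5.8
```

```text
time: 36.65
ee_pos: [465.5, -41.8, 95.2]
orientation: [-1.57, -0.008, 0.011]
wrist_force: [-2.6, -2.5, -2.9]
opening: 23.6
t 36.65 turn 5.66 radius 54.1 n -0.2 F u,v,n [-3.6 -2.4 -1.6] tq [-0.48  0.57 -0.08] open 23.6
to 5.8 dx -0.18 dy 0.08 dz 0.25
```

```bash
python3 -m inch '[{"claw":1,"dx":-0.13,"dy":0.06,"dz":0.18,"twist":0},{"claw":1,"dx":0,"dy":0,"dz":0,"twist":0},{"claw":1,"dx":0,"dy":0,"dz":0,"twist":0}]'; python3 w.py 5.9;  python3 -m inch '[{"claw":1,"dx":-0.11,"dy":0.05,"dz":0.19,"twist":0},{"claw":1,"dx":0,"dy":0,"dz":0,"twist":0},{"claw":1,"dx":0,"dy":0,"dz":0,"twist":0}]'; python3 w.py 5.9
```

```text
time: 37.02
ee_pos: [462.9, -37.4, 94.2]
orientation: [-1.571, -0.009, 0.01]
wrist_force: [-1.2, -2.3, -4.0]
opening: 23.1
t 37.02 turn 5.75 radius 54.0 n -0.1 F u,v,n [-2.8 -2.3 -3.1] tq [-0.47  0.48 -0.08] open 23.1
to 5.9 dx -0.16 dy 0.07 dz 0.27
time: 37.4
ee_pos: [460.5, -32.6, 93.2]
orientation: [-1.57, -0.009, 0.009]
wrist_force: [-0.6, -2.0, -3.1]
opening: 23.4
t 37.4 turn 5.85 radius 54.0 n 0.0 F u,v,n [-1.9 -2.  -2.6] tq [-0.26  0.14 -0.04] open 23.4
to 5.9 dx -0.07 dy 0.03 dz 0.07
```

```bash
python3 -m inch '[{"claw":1,"dx":-0.09,"dy":0.04,"dz":0.2,"twist":0},{"claw":1,"dx":0,"dy":0,"dz":0,"twist":0},{"claw":1,"dx":0,"dy":0,"dz":0,"twist":0}]'; python3 w.py 6.1;  python3 -m inch '[{"claw":1,"dx":-0.06,"dy":0.02,"dz":0.21,"twist":0},{"claw":1,"dx":0,"dy":0,"dz":0,"twist":0},{"claw":1,"dx":0,"dy":0,"dz":0,"twist":0}]'; python3 w.py 6.1
```

```text
time: 37.78
ee_pos: [458.9, -28.6, 92.6]
orientation: [-1.573, -0.011, 0.007]
wrist_force: [2.1, -6.1, -3.7]
opening: 23.2
t 37.77 turn 5.93 radius 53.9 n 0.1 F u,v,n [ 0.3 -6.2 -4.2] tq [-1.15 -0.15 -0.1 ] open 23.2
to 6.1 dx -0.12 dy 0.06 dz 0.34
time: 38.15
ee_pos: [457.9, -25.2, 92.6]
orientation: [-1.576, -0.012, 0.006]
wrist_force: [2.1, -13.6, -2.9]
opening: 24.0
t 38.15 turn 6.00 radius 53.7 n 0.5 F u,v,n [  0.6 -13.6  -3.4] tq [-2.52 -0.19 -0.07] open 24.0
to 6.1 dx -0.08 dy 0.06 dz 0.20
```

```bash
python3 -m inch '[{"claw":1,"dx":0,"dy":0,"dz":-0.15,"twist":0},{"claw":1,"dx":0,"dy":0,"dz":-0.05,"twist":0},{"claw":1,"dx":0,"dy":0,"dz":0,"twist":0}]'; python3 w.py;  python3 -m inch '[{"claw":0.5,"dx":0,"dy":0,"dz":0,"twist":0},{"claw":0.5,"dx":0,"dy":0,"dz":0,"twist":0},{"claw":0.5,"dx":-0.1,"dy":-0.6,"dz":0,"twist":0},{"claw":0.5,"dx":-0.2,"dy":-1,"dz":0,"twist":0},{"claw":0.5,"dx":0,"dy":-1,"dz":0,"twist":0}]'; python3 -m inch '[{"claw":0.5,"dx":-0.3,"dy":-1,"dz":0.5,"twist":0},{"claw":0.5,"dx":-0.5,"dy":-0.5,"dz":1,"twist":0},{"claw":0.5,"dx":-0.5,"dy":0,"dz":1,"twist":0},{"claw":0.5,"dx":-0.5,"dy":0,"dz":1,"twist":0},{"claw":0.5,"dx":0,"dy":0,"dz":1,"twist":0}]';python3 hub.py; python3 -c "
from h import *
for n in('scene','top'):
    p,d=read_camera(n);np.savez(f'e{n}.npz',p=p,d=d)
    r={'scene':(110,230,210,330),'top':(105,225,190,310)}[n]
    cv2.imwrite(f'pics/e{n}.png',cv2.resize(p[r[0]:r[1],r[2]:r[3],::-1],None,fx=5,fy=5))"
```

```text
time: 38.52
ee_pos: [458.5, -27.8, 92.6]
orientation: [-1.571, -0.012, 0.005]
wrist_force: [6.2, -2.2, -2.3]
opening: 23.6
t 38.52 turn 5.95 radius 54.1 n 0.4 F u,v,n [ 4.6 -2.3 -4.7] tq [-0.42 -0.74 -0.06] open 23.6
time: 39.15
ee_pos: [448.5, -27.4, 158.0]
orientation: [-1.57, -0.009, 0.009]
wrist_force: [0.8, -0.2, -0.0]
opening: 43.2
time: 39.78
ee_pos: [401.9, 85.2, 195.1]
orientation: [-1.571, -0.01, 0.008]
wrist_force: [0.0, -0.9, 0.7]
opening: 43.5
hub top 117 c [-2.2 -0.4 46. ] slopes du,dv [ 0.006 -0.018] rect ((-1.3141984939575195, 0.5262794494628906), (28.633390426635742, 28.06240463256836), 17.674198150634766)
```

View pics/escene.png

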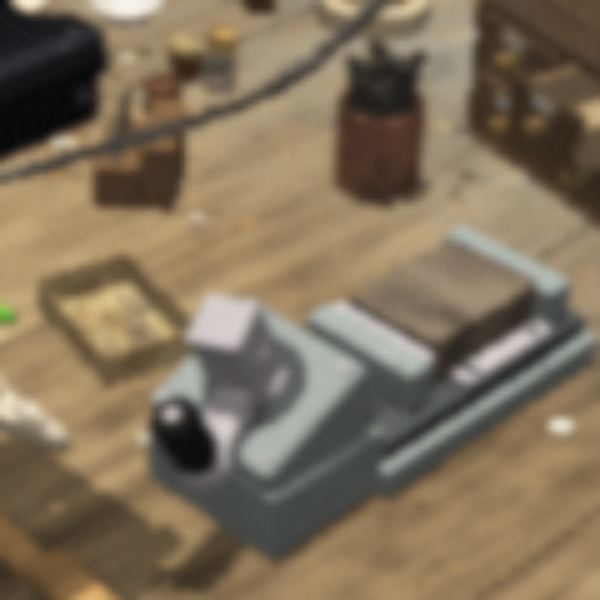

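View pics/etop.png

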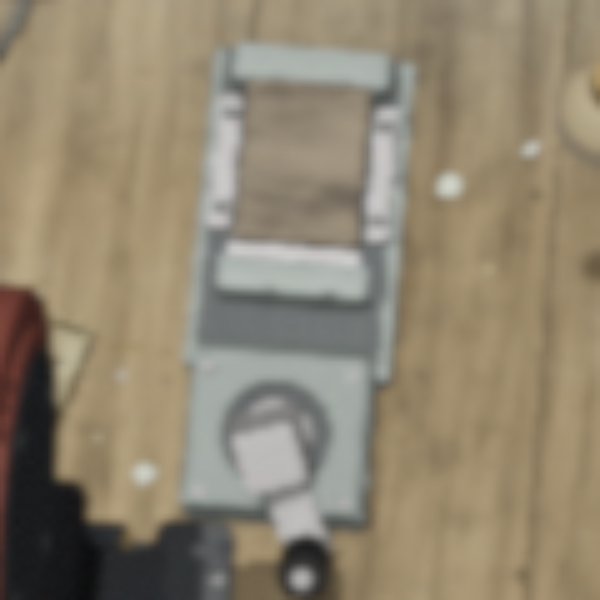

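```bash
python3 - <<'E'
from h import *
for n in('scene','top'):
    W=cloud(n,np.load(f'e{n}.npz')['d']);A=W[np.isfinite(W[...,0])]
    Q=A[(A[:,0]>612)&(A[:,0]<704)&(abs(A[:,1]+8)<38)&(A[:,2]>55.5)&(A[:,2]<64)]
    k=np.linalg.lstsq(np.c_[Q[:,:2],np.ones(len(Q))],Q[:,2],rcond=None)[0]
    print(n,len(Q),Q.mean(0).round(1),'slope',k[:2].round(4),cv2.minAreaRect(np.ascontiguousarray(Q[:,:2],dtype=np.float32)))
    M=A[(A[:,0]>570)&(A[:,0]<625)&(abs(A[:,1]+8)<36)&(A[:,2]>48)&(A[:,2]<55.5)]
    print(' jaw',M.mean(0).round(1),np.percentile(M[:,0],[2,98]).round(1))
s=state();print(s['time'],s['dq'].round(3))
E
```

```text
scene 409 [659.5  -9.1  57.5] slope [-0.0004 -0.0092] ((660.5965576171875, -7.860357284545898), (62.931400299072266, 85.18827819824219), 89.90809631347656)
 jaw [607.   -8.7  52.2] [593.9 621.6]
top 787 [660.5  -8.6  58.5] slope [ 0.0008 -0.0034] ((657.7710571289062, -8.565141677856445), (90.51659393310547, 61.13336181640625), 0.7958742380142212)
 jaw [606.   -9.2  52.9] [570.9 620.6]
39.925 [-0.031  0.008  0.001 -0.013 -0.005 -0.013]
```

```bash
python3 -m inch '[{"claw":0.5,"dx":0,"dy":0,"dz":0,"twist":0},{"claw":0.5,"dx":0,"dy":0,"dz":0,"twist":0},{"claw":0.5,"dx":0,"dy":0,"dz":0,"twist":0}]'; python3 -c "
from h import *
print(hand_in())"
```

```text
time: 40.3
ee_pos: [402.8, 83.8, 194.0]
orientation: [-1.571, -0.008, 0.008]
wrist_force: [-0.9, -0.2, 0.3]
opening: 43.7
the job is handed in; nothing more can be done
None
```

I set the oblong block in the pocket and released it. I turned the screw's square end so its flats lined up, fitted the grey crank, and wound it clockwise by the knob for about 12.2 rad. There the resistance rose to about 14 N, which I took as the stop. I then backed off within the crank's play, let go, moved the arm clear and handed the job in at 40.3 s.

**Last checks:**
- **Block:** it is flat and square against the fixed jaw. Its centre is at about x 660, y −8.6 mm, against the vise origin I measured at about (659, −8.3). The jaw pad is touching it in both pictures.
- **Crank:** it is fully on the square end to within what the depth camera resolves. The hub top is 46 mm above my estimate of the collar (47 expected), and it leans about 0.02 rad.

**Less certain:**
- The screw angle and the clamping force were judged only from the turn count, the resistance at the stop and the pictures.
- My first attempt to turn the square end slipped, and a second one aligned it.
- Before winding, the loose crank leaned about 0.05–0.075 rad, so I lifted the knob to straighten it. The first hub reading after that, half a turn into winding, was about 1 mm high, and it came back down as I wound.
- I kept clear of the brush and pliers but did not measure them again at the end.

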